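Clamp the glued tostonera in the ratchet press

ROBOT

A 6-joint arm with a two-finger parallel gripper is mounted at the origin on the work surface. World frame = base frame: x ahead of the robot, y to its left, z up, the work surface at z = 0. Lengths are in m, angles in rad, forces in N, time in s.
With the tool pointing down it reaches from about 0.3 to 0.95 m from the base axis. Payload 3.1 kg.
Tool frame: the origin (TCP) lies between the finger pads; the fingertips stand 17 mm ahead of it and the grasp point (between the pads) lies 2 mm behind it; z points along the fingers, x is the direction in which the jaws open and shut, and the axes are right-handed (so a half turn about z gives the same grasp; the last joint's range is limited). The gripper opens to 85 mm and grips with 20 to 120 N. Pads are 22 mm wide; open, the fingers measure 114 mm over their backs; the gripper's body (76 mm by 85 mm) begins 54 mm behind the grasp point. The pads swing forward as they close: fully open they stand 13 mm farther back than shut.
Start: joints at [-1.188, 0.308, 1.634, -0, 1.2, -0.07], TCP at [0.273, -0.562, 0.248] pointing down, gripper open.
Joint ranges: [-3.06, 3.06], [-0.79, 1.96], [0.05, 2.63], [-1.19, 4.34], [0.05, 2.64], [-2.94, 2.94]. Speed limits (rad/s): [2.79, 2.79, 3.14, 3.14, 3.14, 3.14].

INTERFACE

Orientations are given as a unit quaternion [x, y, z, w].
In Python, from station import robot, cams, ticket gives the robot as it stands.
- The arm moves only by the tool drive_tool, never from a script. Its arguments are lists of equal length, an entry for each row: "delta_pos": the shift along the tool's x, y, z each as a share of 400 mm, from -1 to 1, a list of three; "turn": the turn, a rotation vector about the tool's x, y, z each as a share of pi/2 rad, from -1 to 1, a list of three. A call has 1 to 20 rows; each row shifts and turns the commanded pose from where the row before left it, along the tool's axes as they then stand; what a row does not reach is not made up. A row lasts 1/12 s, in which the tool goes at most 41.7 mm and 7.16 degrees, less where a joint would pass 70% of its speed; a pose out of reach is approached as far as the arm can. A call with a number of a shift or a turn outside -1 to 1 is refused whole. A call with a gripper value outside its range is refused whole. "claw" is the gripper command: -1 is shut, 1 is fully open, values between are in proportion, set as the call begins (left out, the last holds). The fingers move at their own pace and stop on an object; "force" is the grip in N (left out, the last holds). Time passes only in rows, so rows that do not move let the fingers close. It gives the time, the measured TCP pose, the force and the opening at its end, in the units of the state.
- robot.get_obs(): the state, without advancing time (a new reading comes with each control period).
- cams.snapshot(name): name is "scene" or "top" or "wrist"; returns a dict with "frame" (400x640x3 uint8, red, green, blue), "camera_matrix" (3x3 intrinsics, pixels), "dist_coeffs" ([k1, k2, p1, p2, k3] as OpenCV has them; the pictures are not rectified), "rvec" (rotation vector, rad) and "tvec" (3), from world to camera coordinates, as OpenCV has them. Camera axes: x right, y down, z forward; pixel columns grow to the right and rows downward; lengths in m; the calibration is good to about 2 mm. A picture is of the moment at which its call begins. There is no depth.
- ticket.hand_in(): hands the job in, once; it reports no verdict.
The state is a dict: "time": time; "qpos": joint angles; "qvel": joint speeds; "joint_efforts": joint torques, N m; "position": TCP position; "tcp_rot": TCP orientation; "force": force on the tool from outside, world axes, zero at the start; "wrist_torque": the same for the moment, N m; "width": opening from 0.0 (shut) to 1.0 (fully open).
Only numpy, scipy, OpenCV 4.12 (cv2) and the standard library are available. Lean on these libraries where they do the work, as an engineer would, in place of code of your own. Each camera call takes 0.05 s, during which the arm holds its last target.

TASK

The round wooden tostonera has just been glued and must dry under pressure. Lay it flat on the bed of the counter press with its round board centred under the pad, then let go of it, take the ratchet wrench on top of the press and swing it back and forth (it drives clockwise and slips freely on the way back) until the sprung pad has come down on the board and been squeezed about half-way up towards the platen. Then let go of everything, and leave the jar, saucers, colander and spoon where they stand.

Things in the scene. Friction and masses are not known exactly. Their poses are not given: they have to be found in the camera images.
- tost_disc (a point): centre of the tostonera's round board (loose; two hinged wooden discs lying shut, 120 mm across, 36 mm thick in all, with one straight wooden handle, 250 g). The point lies on the disc's axis, half-way up, 18 mm above its underside. Its x axis points along the handle, away from the disc; z is up.
- tost_grip (a point): the place to grip the tostonera: on its handle, 105 mm from the disc's centre, half-way up. The handle is 24 mm wide and 22 mm high (its underside is 7 mm above the disc's), runs from the disc to 165 mm from its centre, and has the same axes as tost_disc.
- press_bed (a point): centre of the press bed's top face (fixed; place and yaw vary). Bed: aluminium plate 216 mm along x, 150 mm along y, top 12 mm above the counter. 20 mm posts at x = +88 and -88 mm carry a crosshead (226 x 40 mm in x, y; 92 to 114 mm above the bed), so the throat is open to +y and -y. Put the tostonera in flat from +y, handle left pointing to +y. The screw's vertical axis passes here.
- pad_face (a point): centre of the underside of the round wooden pad (90 mm across, 10 mm thick), facing down; at the start 50 mm above the bed, so 14 mm to spare over the 36 mm board. It hangs on four guide pins under a dark steel platen; the gap between pad top and platen is 16 mm and closes as the pad is squeezed, the pin tops then rising out of the platen.
- wrench_grip (a point): where to hold the ratchet wrench: centre of its rubber handle, 150 mm from the screw's vertical axis, 154 mm above the counter. The handle is a level bar 20 mm wide, 18 mm high, rubber from 100 to 195 mm from the axis. The wrench is captive on the press and swings level, 32 mm above the crosshead's top. The point's x axis runs along the handle away from the screw; z is up.
- wrench (a joint): swing angle, rad, 0 to 1.10 with stops; grows clockwise seen from above. The handle's heading is bed yaw - 1.32 - value (at 0 it points near the bed's -y). Clockwise drives the screw (about 0.6 N m, 4 N at the grip); the way back slips freely over ratchet teeth 0.314 rad apart, so only whole teeth are regained: three, stop to stop. It stays where it is left.
- spindle (a joint): angle of the screw and its toothed wheel, rad, 0 at the start, grows clockwise. Each rad lowers the platen 7 mm; friction holds it. The pad touches the board at about 2.0 rad and is half closed at about 3.1 rad, after three to four strokes. The wrench cannot turn it back.
- pad (a joint): how far the pad is squeezed up towards the platen, m: 0 hanging free, 0.016 fully closed; aim at 0.008 (about 20 N on the board).
- jar: bystander: clamp-lid glass jar, 92 mm across, 120 mm high; origin at the centre of its underside
- saucers: bystander: stack of four white saucers, 150 mm across, 51 mm high; origin at the centre of its underside
- colander: bystander: round steel colander, 176 mm across, 85 mm high, loop handles along its y; origin at the centre of its underside
- spoon: bystander: aluminium spoon, 190 mm long, lying along its x; origin under its middle

How it is judged:
By the outcome, as a careful person would: the job done as asked, in the order asked, and still so for the second after the job is handed in, with the robot touching nothing.
It also fails if it takes over 72 s, if anything falls off the work surface, if the arm or the gripper's body presses on something with over 40 N, if the wrist force passes 120 N, or if a joint passes its speed limit or range.

## Working session

There is one attempt and no reset: what is moved stays moved. The work goes in short steps, Python scripts to look and compute and a tool call to move; the robot and the scene stay as the last step left them, time stands still between calls to the robot, and variables do not carry over. Pictures are saved under pics/ and viewed, and the job is handed in when it is done.

Besides the shell and the picture viewer there is one more tool, called as name(argument=value, ...), one argument or row to a line, values as JSON. drive_tool: Moves the arm, as the interface text tells. Shift numbers are shares of 400 mm and turn numbers shares of pi/2 rad, none past 1 either way. Its arguments: {"type":"object","properties":{"delta_pos":{"type":"array","items":{"type":"array","items":{"type":"number"}}},"turn":{"type":"array","items":{"type":"array","items":{"type":"number"}}},"claw":{"type":"number"},"force":{"type":"number"}},"required":["delta_pos","turn"]}

```bash
ls; mkdir -p pics; python3 - <<'E'
from station import robot,cams,ticket
import cv2,numpy as np
print(robot.get_obs())
for n in ["scene","top","wrist"]:
    s=cams.snapshot(n)
    cv2.imwrite(f"pics/{n}0.png",s["frame"][:,:,::-1])
    print(n,s["camera_matrix"],s["dist_coeffs"],s["rvec"],s["tvec"])
E
```

```text
pics
{'time': 0.0, 'qpos': array([-1.18769548e+00,  3.09000665e-01,  1.63523369e+00,  1.53658403e-05,
        1.19969916e+00, -6.96713485e-02]), 'qvel': array([ 0.00043056, -0.00037758, -0.0013539 ,  0.00037863, -0.00055197,
       -0.00042606]), 'joint_efforts': array([ 1.60177504e-03, -4.15246367e+01, -2.76661921e+01,  3.97703161e-05,
        1.01920948e-02,  8.97382392e-06]), 'position': array([ 0.273106  , -0.56127658,  0.24702729]), 'tcp_rot': array([ 8.47777412e-01, -5.30350912e-01, -9.42436065e-04, -6.94093908e-04]), 'force': array([-0.18391341, -0.2246239 ,  0.41431173]), 'wrist_torque': array([-0.03042206,  0.02978935, -0.0013778 ]), 'width': 0.9965037448762687}
scene [[403.53758796   0.         321.87435927]
 [  0.         403.53758796 198.58549923]
 [  0.           0.           1.        ]] [-0.0856445  0.         0.         0.         0.       ] [ 2.05214011  1.07372858 -0.47845614] [-0.25027917 -0.25671216  1.80187351]
top [[474.14337052   0.         319.3351283 ]
 [  0.         474.14337052 187.73994629]
 [  0.           0.           1.        ]] [-0.06690945  0.          0.          0.          0.        ] [ 2.17952744 -2.18261761  0.11516312] [-0.11689837  0.5507489   1.64507037]
wrist [[277.41060677   0.         321.76664754]
 [  0.         277.41060677 201.76450492]
 [  0.           0.           1.        ]] [0.01263069 0.         0.         0.         0.        ] [-2.4392585   1.52696469  0.23506436] [-0.62379783 -0.03779649  0.38170721]
```

View pics/scene0.png

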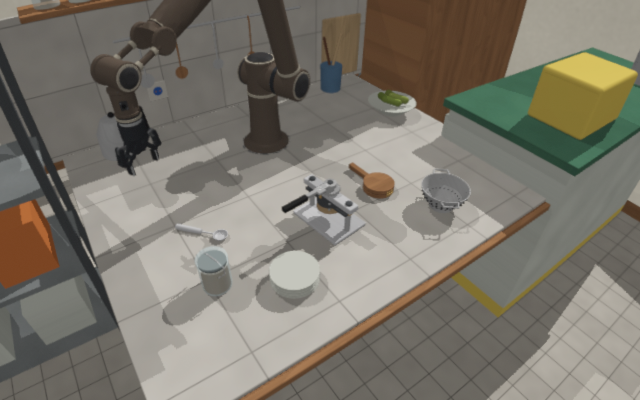

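View pics/top0.png

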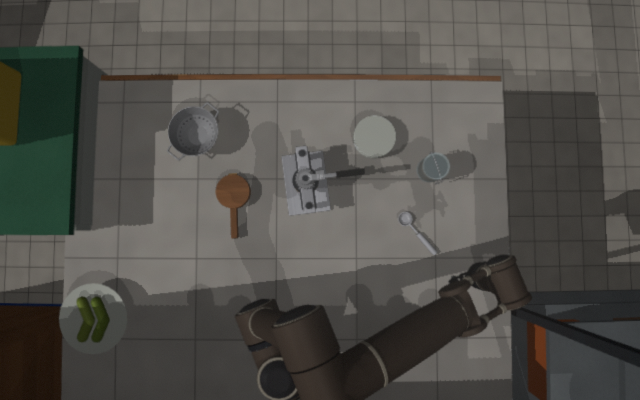

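View pics/wrist0.png

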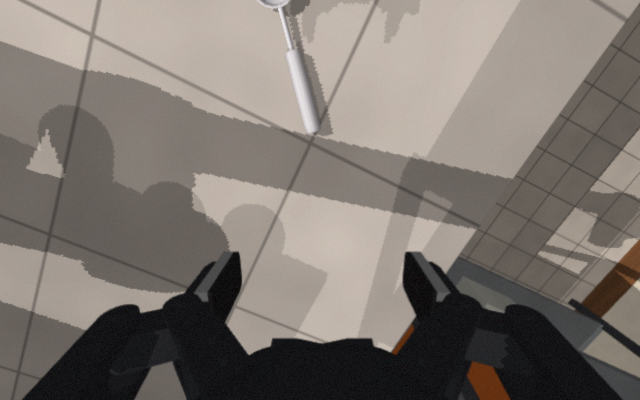

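```bash
cat > h.py <<'E'
from station import robot,cams,ticket
import cv2,numpy as np
from scipy.spatial.transform import Rotation as R
def snap(n,name=None):
    s=cams.snapshot(n)
    if name: cv2.imwrite(f"pics/{name}.png",s["frame"][:,:,::-1])
    return s
def ray(s,uv):
    uv=np.array(uv,float).reshape(-1,1,2)
    p=cv2.undistortPoints(uv,s["camera_matrix"],np.array(s["dist_coeffs"])).reshape(-1,2)
    Rm=cv2.Rodrigues(np.array(s["rvec"]))[0]; t=np.array(s["tvec"]).ravel()
    d=np.c_[p,np.ones(len(p))]@Rm
    return -Rm.T@t,d
def onz(s,uv,z):
    o,d=ray(s,uv)
    return o+d*((z-o[2])/d[:,2])[:,None]
def proj(s,P):
    return cv2.projectPoints(np.array(P,float).reshape(-1,1,3),np.array(s["rvec"]),np.array(s["tvec"]),s["camera_matrix"],np.array(s["dist_coeffs"]))[0].reshape(-1,2)
def crop(s,x0,y0,x1,y1,k,name):
    f=s["frame"][y0:y1,x0:x1,::-1]
    cv2.imwrite(f"pics/{name}.png",cv2.resize(f,None,fx=k,fy=k,interpolation=cv2.INTER_CUBIC))
E
python3 - <<'E'
from h import *
s=snap("top")
crop(s,205,130,335,230,6,"topc1")
crop(s,280,110,450,230,4,"topc2")
hsv=cv2.cvtColor(s["frame"],cv2.COLOR_RGB2HSV)
m=cv2.inRange(hsv,(3,90,40),(20,255,255)); m[:, :200]=0; m[:,270:]=0; m[:150]=0;m[260:]=0
n,l,st,c=cv2.connectedComponentsWithStats(m); print(st[1:],c[1:])
i=1+np.argmax(st[1:,4]); mm=(l==i).astype(np.uint8)
o=cv2.morphologyEx(mm,cv2.MORPH_OPEN,cv2.getStructuringElement(cv2.MORPH_ELLIPSE,(15,15)))
cn=max(cv2.findContours(o,0,1)[0],key=len); print("disc",cv2.minEnclosingCircle(cn), cv2.fitEllipse(cn))
ce=cv2.fitEllipse(cn)[0]
print(onz(s,ce,0.036))
h=mm.copy(); h[:215]=0
ys,xs=np.nonzero(h); print("handle",xs.mean(),ys.mean(),ys.max())
l=cv2.fitLine(np.c_[xs,ys].astype(np.float32),cv2.DIST_L2,0,.01,.01).ravel();print(l)
a=onz(s,[[xs.mean(),ys.mean()],[xs.mean(),ys.max()+.5],[l[2]+l[0]*8,l[3]+l[1]*8],[l[2]-l[0]*8,l[3]-l[1]*8]],0.029);print(a)
print(np.degrees(np.arctan2(*(a[2]-a[3])[[1,0]])))
E
```

```text
[[ 216  174   34   64 1101]] [[232.77656676 196.4595822 ]]
disc ((232.7884063720703, 191.04388427734375), 17.062211990356445) ((232.6094970703125, 191.08399963378906), (32.8088264465332, 33.323463439941406), 126.65612030029297)
[[0.53815233 0.18607102 0.036     ]]
handle 233.77702702702703 226.2972972972973 237
[3.5740588e-02 9.9936110e-01 2.3377702e+02 2.2629730e+02]
[[0.41531126 0.18149355 0.029     ]
 [0.37634285 0.18101869 0.029     ]
 [0.38748787 0.18015295 0.029     ]
 [0.44320524 0.18284932 0.029     ]]
-177.2294025986752
```

View pics/topc1.png

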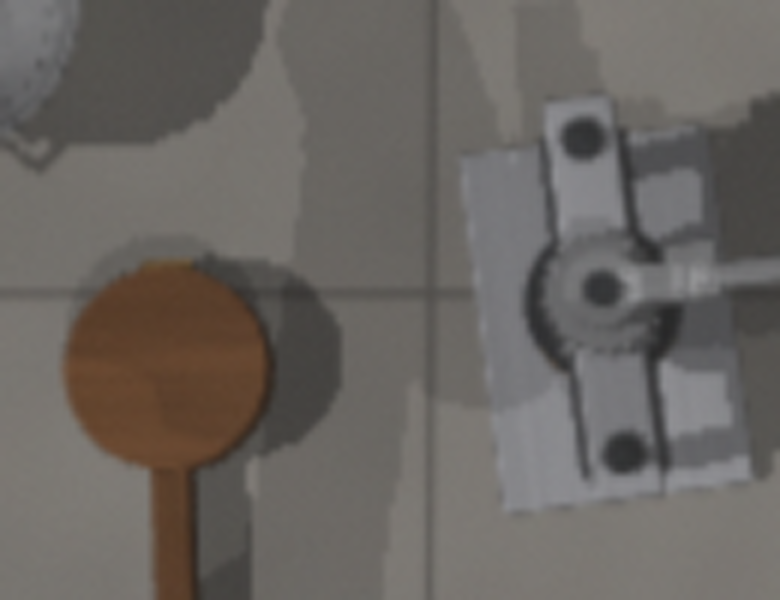

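View pics/topc2.png

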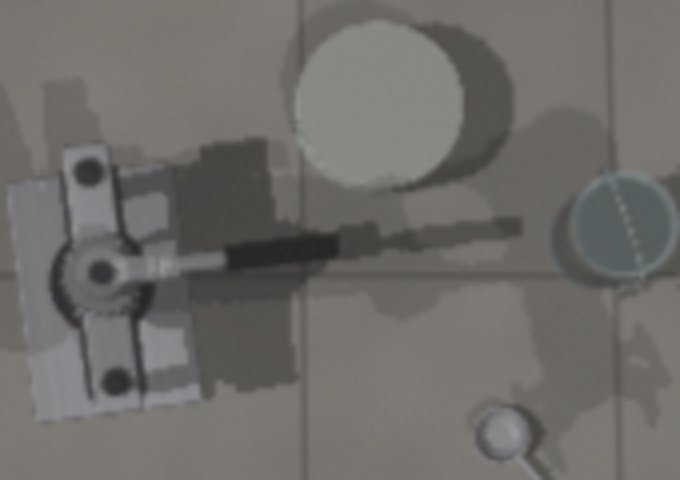

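```bash
python3 - <<'E'
from h import *
s=snap("top"); sc=snap("scene")
crop(sc,250,130,410,250,5,"sc1")
f=lambda x,y:[(x+.5)/6-.5+205,(y+.5)/6-.5+130]
c=onz(s,[f(463,158),f(705,125),f(752,477),f(508,512)],0.012);print(c,c.mean(0))
d1=c[0]-c[3];d2=c[1]-c[2];d3=c[0]-c[1];d4=c[3]-c[2]
for d in (d1,d2,d3,d4): print(np.linalg.norm(d),np.degrees(np.arctan2(d[1],d[0])))
b=onz(s,[f(583,137),f(625,453)],0.128);print(b,b.mean(0));d=b[0]-b[1];print(np.linalg.norm(d),np.degrees(np.arctan2(d[1],d[0])))
g=lambda x,y:[(x+.5)/4-.5+280,(y+.5)/4-.5+110]
w=onz(s,[g(226,257),g(338,246)],0.163);print(w,w.mean(0));d=w[1]-w[0];print(np.linalg.norm(d),np.degrees(np.arctan2(d[1],d[0])))
print(onz(s,[g(102,272)],0.17))
for nm,p,z in (("jar",g(623,224),.12),("sauc",g(380,105),.05),("spoon",g(502,432),.01)): print(nm,onz(s,[p],z))
# scene check of bed corners
print(proj(sc,c)); print(proj(sc,[[0.538,.186,.036],[.375,.180,.029]]))
E
```

```text
[[ 0.66622702  0.01627024  0.012     ]
 [ 0.68612192 -0.12799587  0.012     ]
 [ 0.47594246 -0.1551965   0.012     ]
 [ 0.45550205 -0.01133737  0.012     ]] [ 0.57094836 -0.06956487  0.012     ]
0.21252575357583997 7.463954853986828
0.21193225300459925 7.37401495419879
0.14563145279996081 97.85180189718285
0.14530402205048923 98.08681523176654
[[ 0.65942863 -0.05790675  0.128     ]
 [ 0.48382405 -0.08123108  0.128     ]] [ 0.57162634 -0.06956892  0.128     ]
0.17714681132508042 7.565913761732979
[[ 0.58314354 -0.17034502  0.163     ]
 [ 0.59213736 -0.2615155   0.163     ]] [ 0.58764045 -0.21593026  0.163     ]
0.09161302502677099 -84.36609433175204
[[ 0.57015133 -0.06989823  0.17      ]]
jar [[ 0.61638856 -0.50708544  0.12      ]]
sauc [[ 0.73161444 -0.31241094  0.05      ]]
spoon [[ 0.44511167 -0.42275345  0.01      ]]
[[364.65271965 222.79786347]
 [334.50016903 243.45268092]
 [293.00103658 210.92856517]
 [322.77605064 193.50994555]]
[[377.84683184 181.62303099]
 [349.90757065 163.07312308]]
```

View pics/sc1.png

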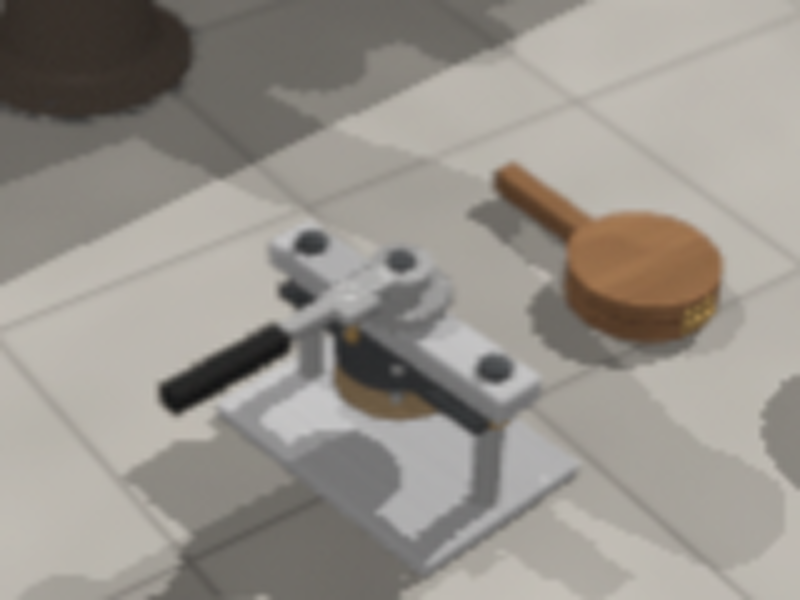

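```bash
cat >> h.py <<'E'
def go(P,head,n):
    """print per-row tool-frame shift share and z-turn share to translate to P and reach tool-x heading head (deg) over n rows (shift in start axes)"""
    o=robot.get_obs(); Rm=R.from_quat(o["tcp_rot"]); p=np.array(o["position"])
    h=np.degrees(np.arctan2(*Rm.as_matrix()[[1,0],0]))
    d=Rm.inv().apply(np.array(P)-p)
    print("t",o["time"],"pos",p.round(4),"head",h.round(2),"tilt",Rm.as_matrix()[:,2].round(4),"F",np.round(o["force"],1),"w",round(o["width"],3))
    dh=(head-h+180)%360-180
    print("tool d mm",(d*1000).round(1),"per-row share",(d/.4/n).round(4),"turn total deg(tool z)",-round(dh,2),"share/row",round(-dh/90/n,4))
E
python3 -c "
from h import *
go([.433,.182,.15],92.2,20)
go([.433,.182,.15],92.2,24)"
```

```text
t 0.3 pos [ 0.2733 -0.5618  0.2478] head -64.05 tilt [-3.e-04  8.e-04 -1.e+00] F [-0.4  0.9 -0.2] w 1.002
tool d mm [-598.9 -469.    98.4] per-row share [-0.0749 -0.0586  0.0123] turn total deg(tool z) -156.25 share/row -0.0868
t 0.3 pos [ 0.2733 -0.5618  0.2478] head -64.05 tilt [-3.e-04  8.e-04 -1.e+00] F [-0.4  0.9 -0.2] w 1.002
tool d mm [-598.9 -469.    98.4] per-row share [-0.0624 -0.0489  0.0102] turn total deg(tool z) -156.25 share/row -0.0723
```

drive_tool(
  delta_pos=[
    [-0.0749,-0.0586,0],
    [-0.0749,-0.0586,0],
    [-0.0749,-0.0586,0],
    [-0.0749,-0.0586,0],
    [-0.0749,-0.0586,0],
    [-0.0749,-0.0586,0],
    [-0.0749,-0.0586,0],
    [-0.0749,-0.0586,0],
    [-0.0749,-0.0586,0],
    [-0.0749,-0.0586,0],
    [-0.0749,-0.0586,0],
    [-0.0749,-0.0586,0],
    [-0.0749,-0.0586,0],
    [-0.0749,-0.0586,0],
    [-0.0749,-0.0586,0],
    [-0.0749,-0.0586,0],
    [-0.0749,-0.0586,0],
    [-0.0749,-0.0586,0],
    [-0.0749,-0.0586,0],
    [-0.0749,-0.0586,0],
  ],
  turn=[
    [0,0,0],
    [0,0,0],
    [0,0,0],
    [0,0,0],
    [0,0,0],
    [0,0,0],
    [0,0,0],
    [0,0,0],
    [0,0,0],
    [0,0,0],
    [0,0,0],
    [0,0,0],
    [0,0,0],
    [0,0,0],
    [0,0,0],
    [0,0,0],
    [0,0,0],
    [0,0,0],
    [0,0,0],
    [0,0,0],
  ],
  claw=1,
)

```text
time: 1.97
position: [0.4328, 0.184, 0.2485]
tcp_rot: [0.848, -0.53, 0.0, -0.0]
force: [0.3, 0.3, -0.5]
width: 0.999
```

drive_tool(
  delta_pos=[
    [0,0,0.012],
    [0,0,0.012],
    [0,0,0.012],
    [0,0,0.012],
    [0,0,0.012],
    [0,0,0.012],
    [0,0,0.012],
    [0,0,0.012],
    [0,0,0.012],
    [0,0,0.012],
    [0,0,0.012],
    [0,0,0.012],
    [0,0,0.012],
    [0,0,0.012],
    [0,0,0.012],
    [0,0,0.012],
    [0,0,0.012],
    [0,0,0.012],
    [0,0,0.012],
    [0,0,0.012],
  ],
  turn=[
    [0,0,-0.0723],
    [0,0,-0.0723],
    [0,0,-0.0723],
    [0,0,-0.0723],
    [0,0,-0.0723],
    [0,0,-0.0723],
    [0,0,-0.0723],
    [0,0,-0.0723],
    [0,0,-0.0723],
    [0,0,-0.0723],
    [0,0,-0.0723],
    [0,0,-0.0723],
    [0,0,-0.0723],
    [0,0,-0.0723],
    [0,0,-0.0723],
    [0,0,-0.0723],
    [0,0,-0.0723],
    [0,0,-0.0723],
    [0,0,-0.0723],
    [0,0,-0.0723],
  ],
)

```text
time: 3.63
position: [0.4329, 0.1819, 0.1522]
tcp_rot: [0.837, 0.548, 0.0, 0.0]
force: [0.5, 0.5, 0.1]
width: 1.0
```

drive_tool(
  delta_pos=[
    [0,0,0],
    [0,0,0],
    [0,0,0],
    [0,0,0],
    [0,0,0],
    [0,0,0],
  ],
  turn=[
    [0,0,-0.0723],
    [0,0,-0.0723],
    [0,0,-0.0723],
    [0,0,-0.0723],
    [0,0,0],
    [0,0,0],
  ],
)

```text
time: 4.13
position: [0.4329, 0.1819, 0.1524]
tcp_rot: [0.695, 0.719, 0.0, 0.0]
force: [0.2, 0.3, 0.4]
width: 1.001
```

```bash
python3 -c "
from h import *
go([.433,.182,.024],92.2,8)
s=snap('wrist','w1'); print(robot.get_obs()['qpos'].round(2))
print(proj(s,[[.538,.186,.036],[.433,.182,.029],[.375,.18,.029]]))"
```

```text
t 4.1333 pos [0.4329 0.1819 0.1524] head 91.95 tilt [ 2.e-04  1.e-04 -1.e+00] F [0.2 0.3 0.4] w 1.001
tool d mm [1.000e-01 1.000e-01 1.284e+02] per-row share [0.     0.     0.0401] turn total deg(tool z) -0.25 share/row -0.0004
[ 0.31  0.13  2.07  0.    0.94 -1.3 ]
[[322.27648179 298.67041412]
 [321.75241043 199.02684249]
 [321.65299779 135.86401284]]
```

View pics/w1.png

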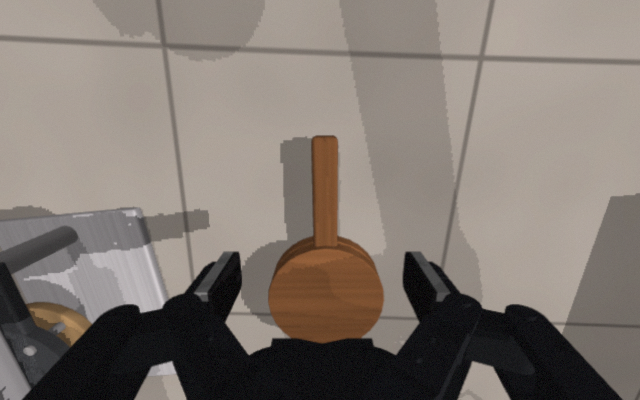

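```bash
python3 - <<'E'
from h import *
s=snap("wrist")
hsv=cv2.cvtColor(s["frame"],cv2.COLOR_RGB2HSV)
m=cv2.inRange(hsv,(3,90,40),(20,255,255)); m[:,:240]=0; m[:,400:]=0
for r in (150,180,200,220): 
    x=np.nonzero(m[r])[0]; print(r,x.min(),x.max(),onz(s,[[(x.min()+x.max())/2,r]],.029))
for r in (280,290,300,310): 
    x=np.nonzero(m[r])[0]; print(r,x.min(),x.max(),onz(s,[[(x.min()+x.max())/2,r]],.036))
E
```

```text
150 312 337 [[0.387198   0.18293402 0.029     ]]
180 313 337 [[0.41455849 0.18438439 0.029     ]]
200 313 337 [[0.43384465 0.18509122 0.029     ]]
220 313 336 [[0.45403346 0.18534771 0.029     ]]
280 272 379 [[0.5158513  0.18851563 0.036     ]]
290 269 382 [[0.52752302 0.18894845 0.036     ]]
300 268 383 [[0.5394785  0.18939166 0.036     ]]
310 270 381 [[0.55172703 0.18984562 0.036     ]]
```

drive_tool(
  delta_pos=[
    [0.005,0,0.032],
    [0,0,0.032],
    [0,0,0.032],
    [0,0,0.032],
    [0,0,0.032],
    [0,0,0.032],
    [0,0,0.032],
    [0,0,0.032],
    [0,0,0.032],
    [0,0,0.032],
    [0,0,0],
    [0,0,0],
  ],
  turn=[
    [0,0,0],
    [0,0,0],
    [0,0,0],
    [0,0,0],
    [0,0,0],
    [0,0,0],
    [0,0,0],
    [0,0,0],
    [0,0,0],
    [0,0,0],
    [0,0,0],
    [0,0,0],
  ],
)

```text
time: 5.23
position: [0.4321, 0.1837, 0.0238]
tcp_rot: [0.694, 0.72, -0.001, -0.0]
force: [0.1, 0.1, 0.4]
width: 0.999
```

drive_tool(
  delta_pos=[
    [0,0,0],
    [0,0,0],
    [0,0,0],
    [0,0,0],
    [0,0,0],
    [0,0,0],
    [0,0,0],
    [0,0,0],
  ],
  turn=[
    [0,0,0],
    [0,0,0],
    [0,0,0],
    [0,0,0],
    [0,0,0],
    [0,0,0],
    [0,0,0],
    [0,0,0],
  ],
  claw=-1,
  force=80,
)

```text
time: 5.9
position: [0.4332, 0.1841, 0.025]
tcp_rot: [0.694, 0.72, 0.0, 0.0]
force: [-2.1, -0.1, 5.8]
width: 0.261
```

```bash
python3 -c "
from h import *
go([.433,.184,.084],92.2,8)
s=snap('wrist','w2'); snap('top','t2')"
```

```text
t 5.9 pos [0.4332 0.1841 0.025 ] head 92.11 tilt [ 8.e-04  3.e-04 -1.e+00] F [-2.1 -0.1  5.8] w 0.261
tool d mm [ -0.1  -0.1 -59. ] per-row share [-0.     -0.     -0.0185] turn total deg(tool z) -0.09 share/row -0.0001
```

View pics/w2.png

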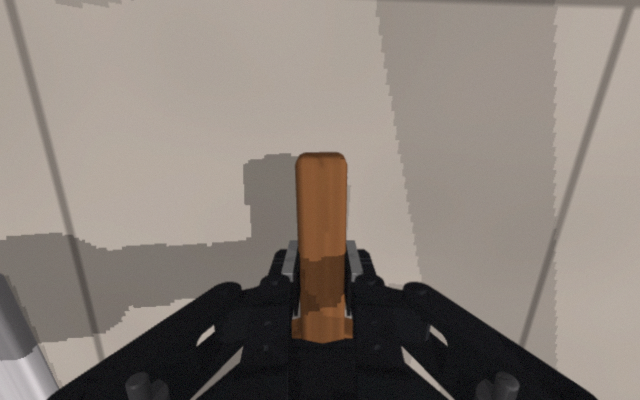

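drive_tool(
  delta_pos=[
    [0,0,-0.03],
    [0,0,-0.03],
    [0,0,-0.03],
    [0,0,-0.03],
    [0,0,-0.03],
    [0,0,0],
    [0,0,0],
    [0,0,0],
  ],
  turn=[
    [0,0,0],
    [0,0,0],
    [0,0,0],
    [0,0,0],
    [0,0,0],
    [0,0,0],
    [0,0,0],
    [0,0,0],
  ],
)

```text
time: 6.67
position: [0.4316, 0.1835, 0.0833]
tcp_rot: [0.694, 0.72, -0.001, -0.001]
force: [-0.3, -0.2, -3.0]
width: 0.267
```

drive_tool(
  delta_pos=[
    [0,0,0],
    [0,0,0],
    [0,0,0],
    [0,0,0],
    [0,0,0],
    [0,0,0],
    [0,0,0],
    [0,0,0],
    [0,0,0],
    [0,0,0],
    [0,0,0],
    [0,0,0],
    [0,0,0],
    [0,0,0],
    [0,0,0],
    [0,0,0],
    [0,0,0],
    [0,0,0],
  ],
  turn=[
    [0,0,0.04],
    [0,0,0.055],
    [0,0,0.06],
    [0,0,0.06],
    [0,0,0.06],
    [0,0,0.06],
    [0,0,0.06],
    [0,0,0.06],
    [0,0,0.06],
    [0,0,0.06],
    [0,0,0.06],
    [0,0,0.06],
    [0,0,0.06],
    [0,0,0.06],
    [0,0,0.06],
    [0,0,0.065],
    [0,0,0],
    [0,0,0],
  ],
)

```text
time: 8.17
position: [0.4321, 0.1837, 0.0833]
tcp_rot: [0.998, 0.067, -0.001, 0.0]
force: [0.2, -0.2, -3.3]
width: 0.266
```

```bash
python3 -c "
from h import *
go([.536,.193,.084],7.55,6)
s=snap('top');sc=snap('scene')
crop(s,205,130,335,260,4,'t3');crop(sc,250,100,410,220,5,'s3')"
```

```text
t 8.1667 pos [0.4321 0.1837 0.0833] head 7.65 tilt [-1.4e-03 -3.0e-04 -1.0e+00] F [ 0.2 -0.2 -3.3] w 0.266
tool d mm [104.2   4.6  -0.8] per-row share [ 0.0434  0.0019 -0.0003] turn total deg(tool z) 0.1 share/row 0.0002
```

View pics/t3.png

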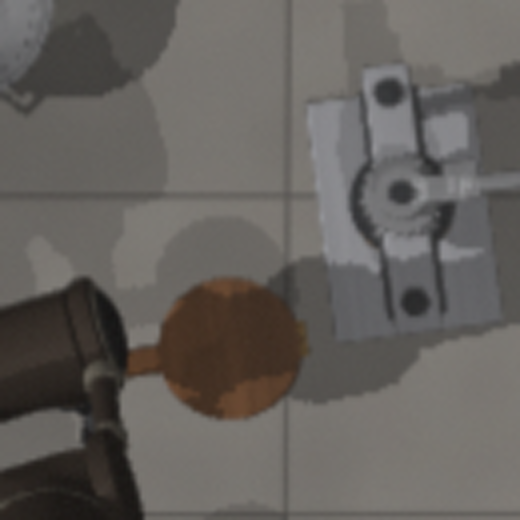

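View pics/s3.png

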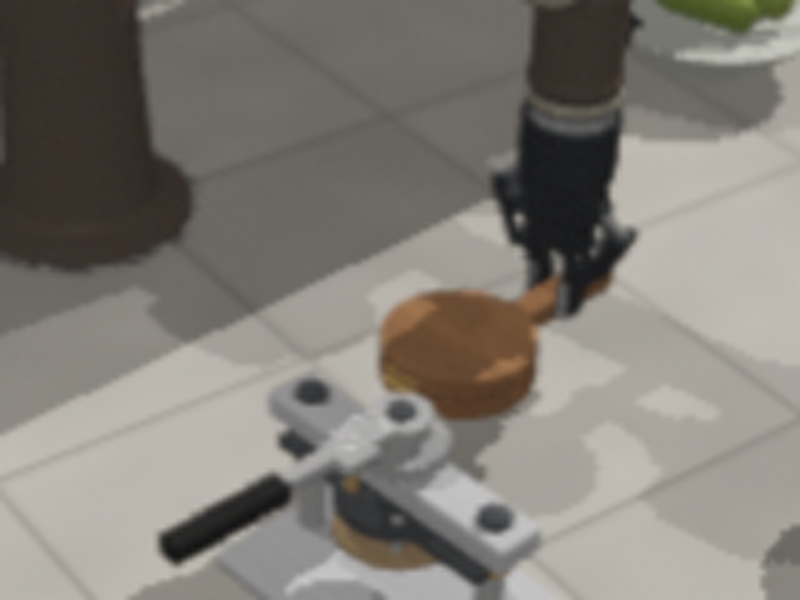

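```bash
python3 - <<'E'
from h import *
s=snap('top');sc=snap('scene')
def mask(s,x0,y0,x1,y1):
    hsv=cv2.cvtColor(s["frame"],cv2.COLOR_RGB2HSV)
    m=cv2.inRange(hsv,(3,80,20),(20,255,255)); k=np.zeros_like(m);k[y0:y1,x0:x1]=m[y0:y1,x0:x1]
    k=cv2.morphologyEx(k,cv2.MORPH_OPEN,cv2.getStructuringElement(cv2.MORPH_ELLIPSE,(11,11)))
    return max(cv2.findContours(k,0,1)[0],key=len)
a=cv2.fitEllipse(mask(s,235,190,285,245)); print(a)
print(onz(s,[a[0]],.095))
Ps=onz(s,[a[0]],.095)[0]
print(Ps, np.array([.4321,.1837])-.1053*np.array([np.cos(np.radians(97.65)),np.sin(np.radians(97.65))]))
# scene: predicted outline of top rim
t=np.linspace(0,2*np.pi,8,endpoint=False)
c=proj(sc,np.c_[.446+.06*np.cos(t),.0795+.06*np.sin(t),np.full(8,.0953)])
img=sc["frame"][100:220,250:410,::-1]; img=cv2.resize(img,None,fx=5,fy=5,interpolation=cv2.INTER_CUBIC)
for p in c: cv2.circle(img,tuple(int(v) for v in (p-[250,100]+.5)*5),3,(0,255,0),-1)
cv2.imwrite("pics/s4.png",img)
E
```

```text
((261.95703125, 216.70477294921875), (33.52376174926758, 35.445289611816406), 87.73749542236328)
[[0.44672154 0.07619029 0.095     ]]
[0.44672154 0.07619029 0.095     ] [0.44611768 0.0793372 ]
```

View pics/s4.png

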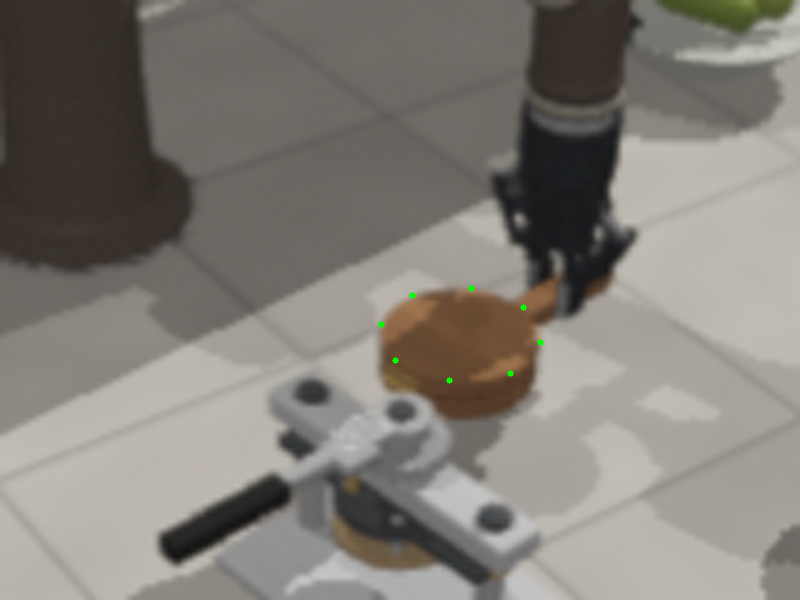

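drive_tool(
  delta_pos=[
    [0.0435,0.0009,0],
    [0.0435,0.0009,0],
    [0.0435,0.0009,0],
    [0.0435,0.0009,0],
    [0.0435,0.0009,0],
    [0.0435,0.0009,0],
    [0,0,0.025],
    [0,0,0.025],
    [0,0,0.025],
    [0,0,0.025],
    [0,0,0],
    [0,0,0],
    [0,0,0],
  ],
  turn=[
    [0,0,0],
    [0,0,0],
    [0,0,0],
    [0,0,0],
    [0,0,0],
    [0,0,0],
    [0,0,0],
    [0,0,0],
    [0,0,0],
    [0,0,0],
    [0,0,0],
    [0,0,0],
    [0,0,0],
  ],
)

```text
time: 9.45
position: [0.536, 0.1954, 0.044]
tcp_rot: [0.998, 0.066, -0.0, 0.0]
force: [0.5, 0.4, -2.8]
width: 0.257
```

```bash
python3 - <<'E'
from h import *
B=np.array([.571,-.0675]);u=np.array([np.cos(np.radians(97.6)),np.sin(np.radians(97.6))])
g=B+.1053*u
go([*g,.043],7.6,16)
s=snap('top');sc=snap('scene')
crop(s,205,130,335,230,6,'t5');crop(sc,250,100,410,220,5,'s5')
E
```

```text
t 9.45 pos [0.536  0.1954 0.044 ] head 7.53 tilt [-6.e-04 -2.e-04 -1.e+00] F [ 0.5  0.4 -2.8] w 0.257
tool d mm [  0.2 159.9   1. ] per-row share [0.     0.025  0.0002] turn total deg(tool z) -0.07 share/row -0.0
```

View pics/t5.png

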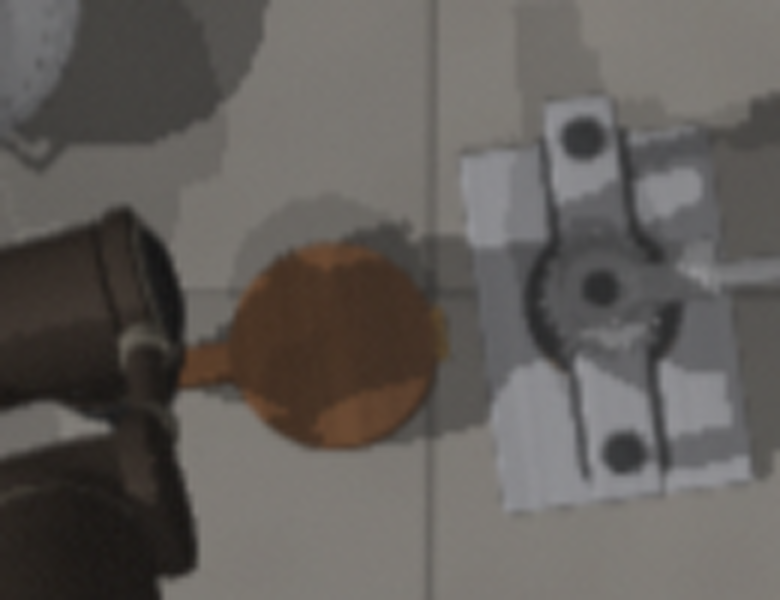

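View pics/s5.png

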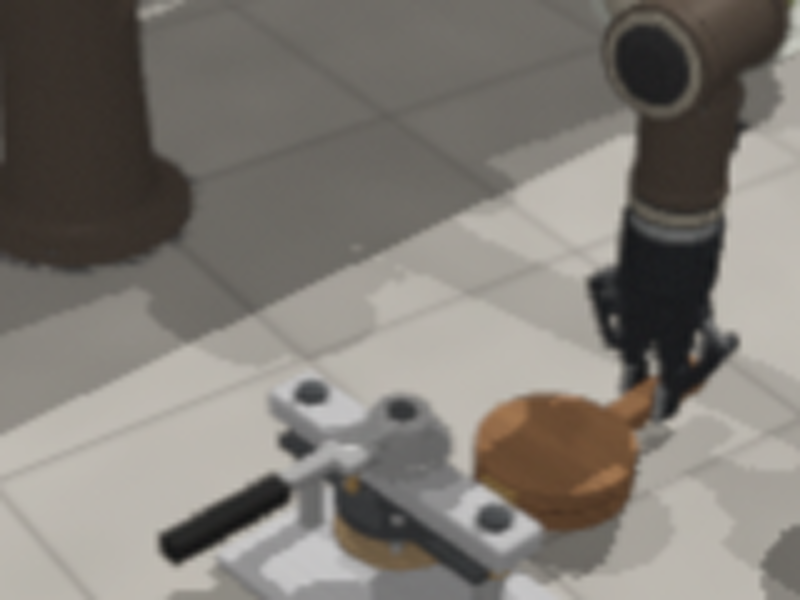

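```bash
python3 - <<'E'
from h import *
s=snap('top')
d=onz(s,[[260.4,187.25]],.055)[0][:2]
B=np.array([.571,-.0696]); h=np.radians(7.53)
e=B-d; print(d,e, "tool x",e@[np.cos(h),np.sin(h)],"tool y",e@[np.sin(h),-np.cos(h)])
E
```

```text
[0.54978608 0.08672753] [ 0.02121392 -0.15632753] tool x 0.0005449971922479846 tool y 0.15775940463980107
```

drive_tool(
  delta_pos=[
    [0.001,0.026,0],
    [0,0.026,0],
    [0,0.026,0],
    [0,0.026,0],
    [0,0.026,0],
    [0,0.026,0],
    [0,0.026,0],
    [0,0.026,0],
    [0,0.026,0],
    [0,0.026,0],
    [0,0.026,0],
    [0,0.026,0],
    [0,0.026,0],
    [0,0.026,0],
    [0,0.026,0],
    [0,0.0075,0],
    [0,0,0],
    [0,0,0],
  ],
  turn=[
    [0,0,0],
    [0,0,0],
    [0,0,0],
    [0,0,0],
    [0,0,0],
    [0,0,0],
    [0,0,0],
    [0,0,0],
    [0,0,0],
    [0,0,0],
    [0,0,0],
    [0,0,0],
    [0,0,0],
    [0,0,0],
    [0,0,0],
    [0,0,0],
    [0,0,0],
    [0,0,0],
  ],
)

```text
time: 11.1
position: [0.5577, 0.0377, 0.0443]
tcp_rot: [0.998, 0.065, -0.0, -0.0]
force: [1.0, 0.5, -2.3]
width: 0.261
```

```bash
python3 - <<'E'
from h import *
B=np.array([.571,-.0675]);u=np.array([np.cos(np.radians(97.6)),np.sin(np.radians(97.6))])
g=B+.1053*u
go([*g,.037],7.6,16)
s=snap('top');sc=snap('scene')
crop(s,205,130,335,230,6,'t6');crop(sc,270,150,390,240,6,'s6')
E
```

```text
t 11.1 pos [0.5577 0.0377 0.0443] head 7.47 tilt [-2.e-04  3.e-04 -1.e+00] F [ 1.   0.5 -2.3] w 0.261
tool d mm [-0.7  0.7  7.3] per-row share [-0.0001  0.0001  0.0011] turn total deg(tool z) -0.13 share/row -0.0001
```

View pics/t6.png

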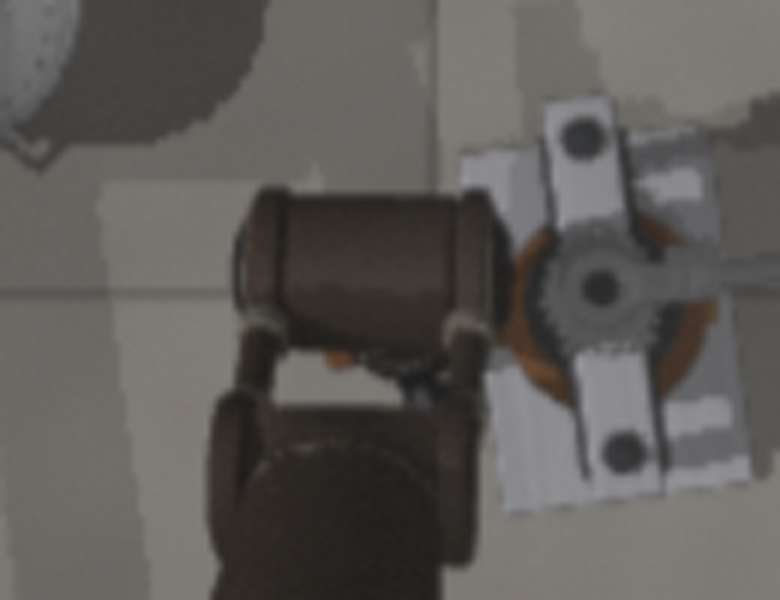

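View pics/s6.png

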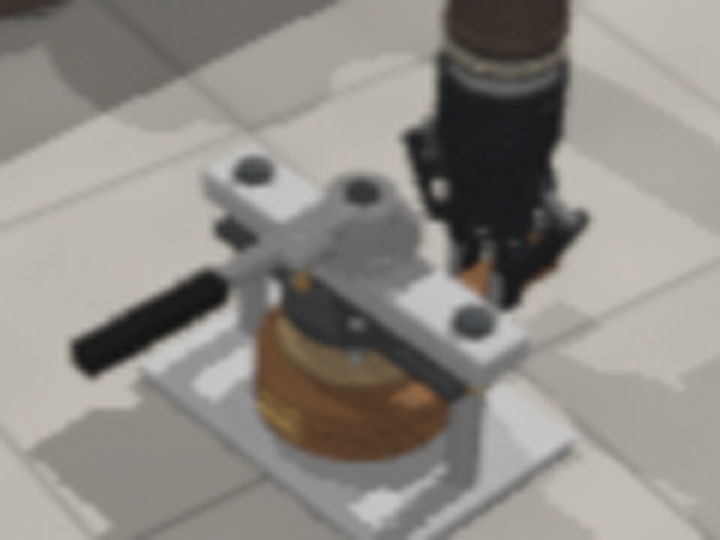

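```bash
python3 - <<'E'
from h import *
s=snap('top')
t=np.linspace(0,2*np.pi,24,endpoint=False)
c=proj(s,np.c_[.571+.06*np.cos(t),-.0696+.06*np.sin(t),np.full(24,.0553)])
img=cv2.resize(s["frame"][130:230,205:335,::-1],None,fx=6,fy=6,interpolation=cv2.INTER_CUBIC)
for p in c: cv2.circle(img,tuple(int(v) for v in (p-[205,130]+.5)*6),2,(0,255,0),-1)
cv2.imwrite("pics/t7.png",img)
E
```

```text
(no output)
```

View pics/t7.png

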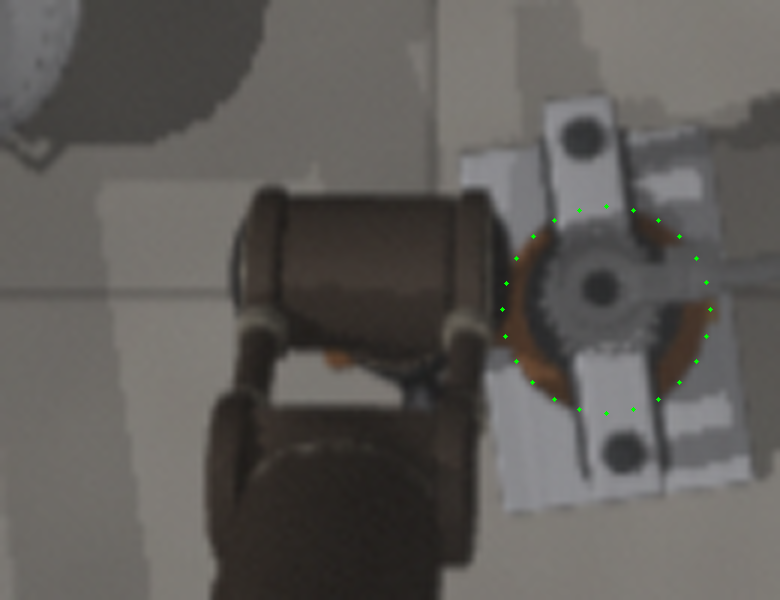

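drive_tool(
  delta_pos=[
    [0,0,0.0045],
    [0,0,0.0045],
    [0,0,0.0045],
    [0,0,0.0045],
    [0,0,0],
    [0,0,0],
  ],
  turn=[
    [0,0,0],
    [0,0,0],
    [0,0,0],
    [0,0,0],
    [0,0,0],
    [0,0,0],
  ],
)

```text
time: 11.75
position: [0.5578, 0.038, 0.0372]
tcp_rot: [0.998, 0.066, 0.0, -0.0]
force: [0.3, 0.9, -0.5]
width: 0.262
```

drive_tool(
  delta_pos=[
    [0,0,0],
    [0,0,0],
    [0,0,0],
    [0,0,0],
    [0,0,0],
    [0,0,0],
    [0,0,-0.02],
    [0,0,-0.05],
    [0,0,-0.08],
    [0,0,-0.09],
    [0,0,-0.09],
    [0,0,-0.09],
    [0,0,-0.09],
    [0,0,0],
  ],
  turn=[
    [0,0,0],
    [0,0,0],
    [0,0,0],
    [0,0,0],
    [0,0,0],
    [0,0,0],
    [0,0,0],
    [0,0,0],
    [0,0,0],
    [0,0,0],
    [0,0,0],
    [0,0,0],
    [0,0,0],
    [0,0,0],
  ],
  claw=1,
)

```text
time: 12.92
position: [0.5631, 0.0378, 0.251]
tcp_rot: [0.998, 0.066, 0.008, 0.001]
force: [1.3, -0.5, 1.2]
width: 0.997
```

```bash
python3 - <<'E'
from h import *
h=-84.4; A=np.array([.571,-.0675]); 
for r,hd in ((.15,-83.8),):
    g=A+r*np.array([np.cos(np.radians(hd)),np.sin(np.radians(hd))]); print(g)
go([*g,.235],-83.8+90,8)
print(robot.get_obs()['qpos'].round(2))
s=snap('top');sc=snap('scene')
t=np.linspace(0,2*np.pi,24,endpoint=False)
c=proj(s,np.c_[.571+.06*np.cos(t),-.0696+.06*np.sin(t),np.full(24,.048)])
img=cv2.resize(s["frame"][130:230,205:335,::-1],None,fx=6,fy=6,interpolation=cv2.INTER_CUBIC)
for p in c: cv2.circle(img,tuple(int(v) for v in (p-[205,130]+.5)*6),2,(0,255,0),-1)
cv2.imwrite("pics/t8.png",img)
crop(sc,270,150,390,240,6,'s8')
E
```

```text
[ 0.5871999  -0.21662264]
t 12.9167 pos [0.5631 0.0378 0.251 ] head 7.52 tilt [ 1.700e-02 -2.000e-04 -9.999e-01] F [ 1.3 -0.5  1.2] w 0.997
tool d mm [ -9.7 255.3  16.4] per-row share [-0.003   0.0798  0.0051] turn total deg(tool z) 1.32 share/row 0.0018
[-0.01  0.18  1.79 -0.    1.16 -0.14]
```

View pics/t8.png

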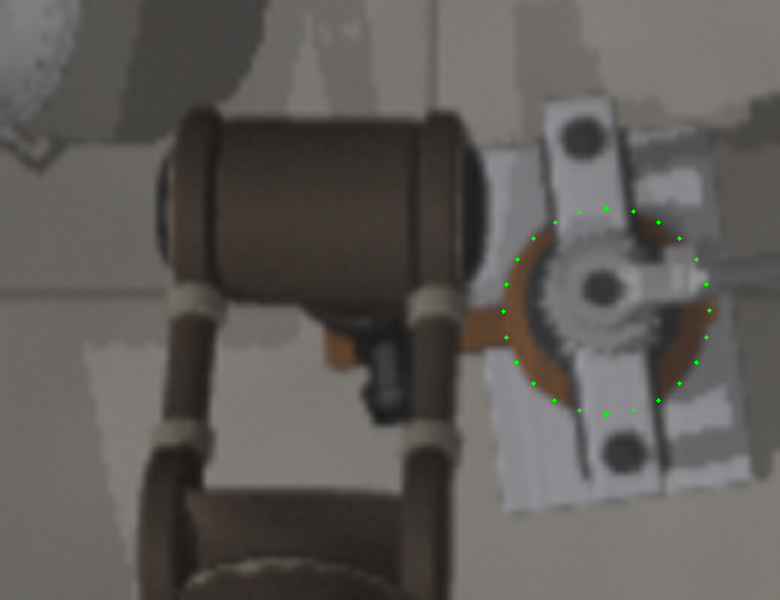

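View pics/s8.png

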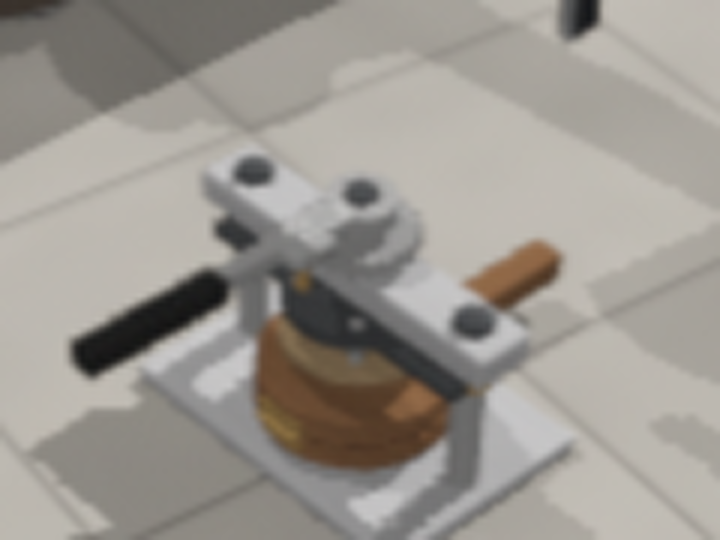

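drive_tool(
  delta_pos=[
    [-0.0014,0.08,0],
    [-0.0014,0.08,0],
    [-0.0014,0.08,0],
    [-0.0014,0.08,0],
    [-0.0014,0.08,0],
    [-0.0014,0.08,0],
    [-0.0014,0.08,0],
    [-0.0014,0.08,0],
    [0,0,0],
    [0,0,0],
  ],
  turn=[
    [0,0,0.0018],
    [0,0,0.0018],
    [0,0,0.0018],
    [0,0,0.0018],
    [0,0,0.0018],
    [0,0,0.0018],
    [0,0,0.0018],
    [0,0,0.0018],
    [0,0,0],
    [0,0,0],
  ],
)

```text
time: 13.85
position: [0.5828, -0.218, 0.2387]
tcp_rot: [0.999, 0.053, -0.002, -0.001]
force: [-0.5, 0.8, 0.6]
width: 1.001
```

```bash
python3 - <<'E'
from h import *
go([.5872,-.2166,.153],6.2,8)
s=snap('wrist','w9')
hd=np.radians(-83.8)
print(proj(s,[[.571+r*np.cos(hd),-.0675+r*np.sin(hd),.163] for r in (.1,.15,.195)]))
E
```

```text
t 13.85 pos [ 0.5828 -0.218   0.2387] head 6.04 tilt [-0.0037  0.002  -1.    ] F [-0.5  0.8  0.6] w 1.001
tool d mm [ 4.8 -0.7 85.7] per-row share [ 0.0015 -0.0002  0.0268] turn total deg(tool z) -0.16 share/row -0.0002
[[327.13254342 151.99225968]
 [327.01212533 216.76040119]
 [326.92207016 267.95732163]]
```

View pics/w9.png

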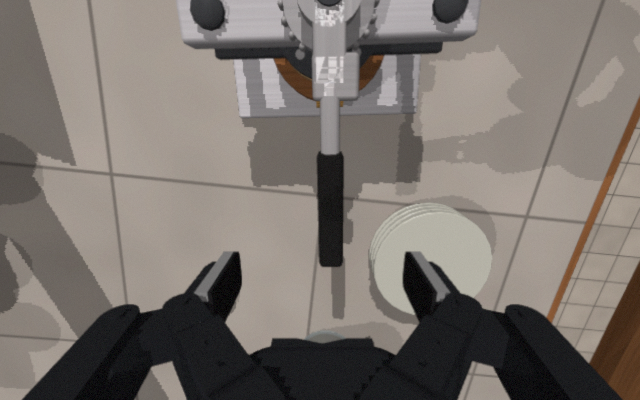

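drive_tool(
  delta_pos=[
    [0.012,0,0.0268],
    [0,0,0.0268],
    [0,0,0.0268],
    [0,0,0.0268],
    [0,0,0.0268],
    [0,0,0.0268],
    [0,0,0],
    [0,0,0],
  ],
  turn=[
    [0,0,0],
    [0,0,0],
    [0,0,0],
    [0,0,0],
    [0,0,0],
    [0,0,0],
    [0,0,0],
    [0,0,0],
  ],
)

```text
time: 14.57
position: [0.5882, -0.2159, 0.1754]
tcp_rot: [0.999, 0.054, -0.001, -0.001]
force: [0.1, -0.1, -0.1]
width: 0.998
```

```bash
python3 - <<'E'
from h import *
go([.5872,-.2166,.153],6.2,2)
E
```

```text
t 14.5667 pos [ 0.5882 -0.2159  0.1754] head 6.22 tilt [-0.0023  0.001  -1.    ] F [ 0.1 -0.1 -0.1] w 0.998
tool d mm [-1.   0.6 22.4] per-row share [-0.0013  0.0008  0.028 ] turn total deg(tool z) 0.02 share/row 0.0001
```

drive_tool(
  delta_pos=[
    [-0.002,0,0.028],
    [0,0,0.028],
    [0,0,0],
    [0,0,0],
  ],
  turn=[
    [0,0,0],
    [0,0,0],
    [0,0,0],
    [0,0,0],
  ],
)

```text
time: 14.9
position: [0.5873, -0.2161, 0.1531]
tcp_rot: [0.999, 0.054, -0.001, -0.001]
force: [-0.3, -0.7, 0.1]
width: 1.0
```

drive_tool(
  delta_pos=[
    [0,0,0],
    [0,0,0],
    [0,0,0],
    [0,0,0],
    [0,0,0],
    [0,0,0],
    [0,0,0],
    [0,0,0],
  ],
  turn=[
    [0,0,0],
    [0,0,0],
    [0,0,0],
    [0,0,0],
    [0,0,0],
    [0,0,0],
    [0,0,0],
    [0,0,0],
  ],
  claw=-1,
  force=50,
)

```text
time: 15.57
position: [0.5883, -0.2165, 0.1549]
tcp_rot: [0.999, 0.054, 0.0, 0.0]
force: [-0.5, 1.0, 2.4]
width: 0.225
```

```bash
python3 - <<'E'
from h import *
go([.5872,-.2166,.153],6.2,2)
snap('wrist','w10');sc=snap('scene');crop(sc,250,130,410,250,5,'s10')
E
```

```text
t 15.5667 pos [ 0.5883 -0.2165  0.1549] head 6.25 tilt [ 2.e-04 -4.e-04 -1.e+00] F [-0.5  1.   2.4] w 0.225
tool d mm [-1.1 -0.1  1.9] per-row share [-0.0014 -0.0001  0.0024] turn total deg(tool z) 0.05 share/row 0.0003
```

View pics/w10.png

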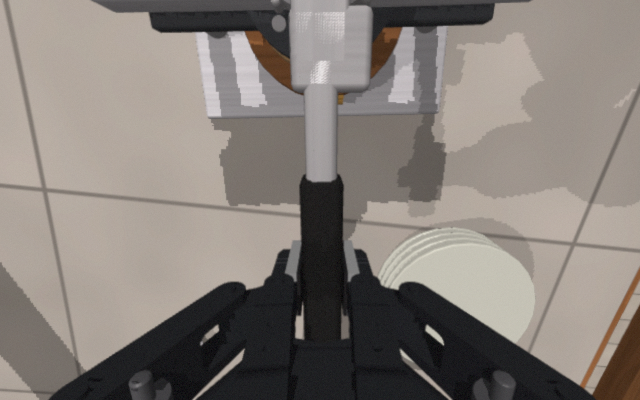

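View pics/s10.png

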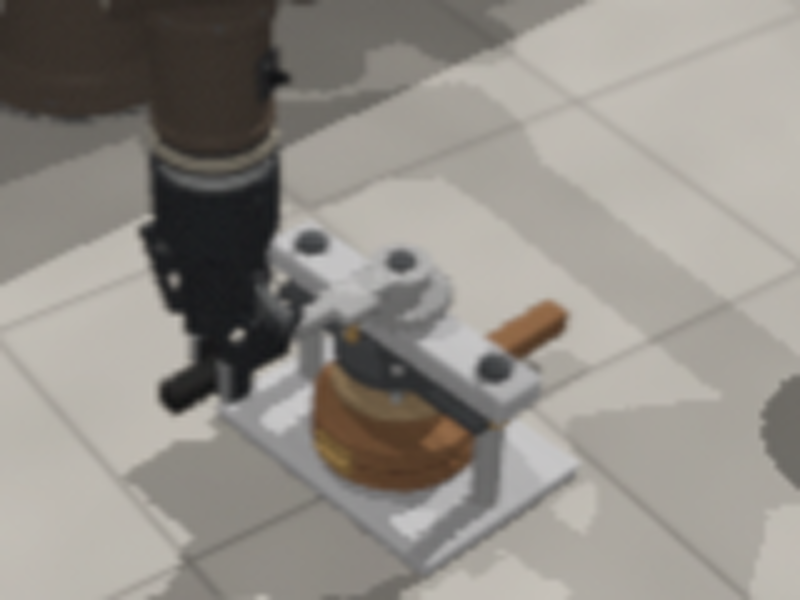

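drive_tool(
  delta_pos=[
    [-0.0335,-0.0015,0],
    [-0.0335,-0.0015,0],
    [-0.0335,-0.0015,0],
    [-0.0335,-0.0015,0],
    [-0.0335,-0.0015,0],
    [-0.0335,-0.0015,0],
    [-0.0335,-0.0015,0],
    [-0.0335,-0.0015,0],
    [0,0,0],
    [0,0,0],
  ],
  turn=[
    [0,0,0.0573],
    [0,0,0.0573],
    [0,0,0.0573],
    [0,0,0.0573],
    [0,0,0.0573],
    [0,0,0.0573],
    [0,0,0.0573],
    [0,0,0.0573],
    [0,0,0],
    [0,0,0],
  ],
)

```text
time: 16.5
position: [0.4859, -0.191, 0.1548]
tcp_rot: [0.954, -0.3, 0.0, 0.001]
force: [-3.8, -3.3, 3.9]
width: 0.226
```

```bash
python3 - <<'E'
from h import *
go([.5872,-.2166,.153],6.2,2)
o=robot.get_obs(); d=np.array(o['position'])[:2]-[.571,-.0675]; print(np.linalg.norm(d),np.degrees(np.arctan2(d[1],d[0])))
sc=snap('scene');crop(sc,250,130,410,250,5,'s11');t=snap('top');crop(t,255,130,385,230,6,'t11')
E
```

```text
t 16.5 pos [ 0.4859 -0.191   0.1548] head -34.95 tilt [-3.0e-04 -1.9e-03 -1.0e+00] F [-3.8 -3.3  3.9] w 0.226
tool d mm [ 97.6 -37.1   1.9] per-row share [ 0.1221 -0.0463  0.0023] turn total deg(tool z) -41.15 share/row -0.2286
0.15000033252416367 -124.54875092475066
```

View pics/s11.png

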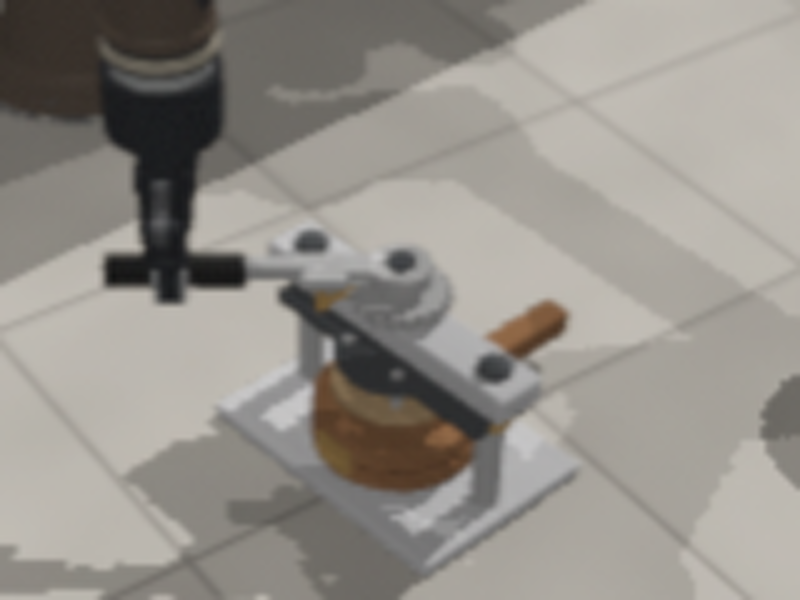

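View pics/t11.png

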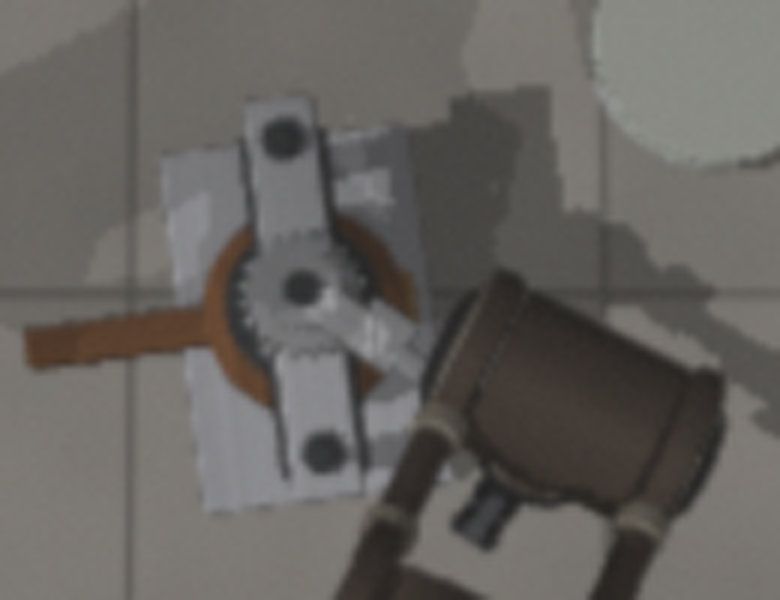

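drive_tool(
  delta_pos=[
    [-0.0335,-0.0015,0],
    [0,0,0],
    [0,0,0],
  ],
  turn=[
    [0,0,0.0573],
    [0,0,0],
    [0,0,0],
  ],
)

```text
time: 16.85
position: [0.4754, -0.1831, 0.1548]
tcp_rot: [0.939, -0.343, -0.0, 0.001]
force: [-5.0, -4.4, 5.6]
width: 0.223
```

drive_tool(
  delta_pos=[
    [0.0335,-0.0015,0],
    [0.0335,-0.0015,0],
    [0.0335,-0.0015,0],
    [0.0335,-0.0015,0],
    [0.0335,-0.0015,0],
    [0.0335,-0.0015,0],
    [0.0335,-0.0015,0],
    [0.0335,-0.0015,0],
    [0.0335,-0.0015,0],
    [0.0335,-0.0015,0],
    [0.0335,-0.0015,0],
    [0,0,0],
    [0,0,0],
  ],
  turn=[
    [0,0,-0.0573],
    [0,0,-0.0573],
    [0,0,-0.0573],
    [0,0,-0.0573],
    [0,0,-0.0573],
    [0,0,-0.0573],
    [0,0,-0.0573],
    [0,0,-0.0573],
    [0,0,-0.0573],
    [0,0,-0.0573],
    [0,0,-0.0573],
    [0,0,0],
    [0,0,0],
  ],
)

```text
time: 17.93
position: [0.6158, -0.2107, 0.1549]
tcp_rot: [0.989, 0.145, 0.0, -0.0]
force: [-0.6, 0.2, 6.2]
width: 0.228
```

```bash
cat > v.py <<'E'
from h import *
o=robot.get_obs(); d=np.array(o['position'])[:2]-[.571,-.0675]
go([.5872,-.2166,.153],6.2,2)
Rm=R.from_quat(o["tcp_rot"]).as_matrix(); h=np.degrees(np.arctan2(Rm[1,0],Rm[0,0]))
print("r",np.linalg.norm(d).round(4),"v(pos)",np.radians(-68.08-np.degrees(np.arctan2(d[1],d[0]))).round(3),"v(head)",np.radians(-68.08-(h-90)).round(3))
E
python3 v.py
python3 - <<'E'
from h import *
sc=snap('scene');crop(sc,250,130,410,250,5,'s12')
E
```

```text
t 17.9333 pos [ 0.6158 -0.2107  0.1549] head 16.64 tilt [ 7.e-04  4.e-04 -1.e+00] F [-0.6  0.2  6.2] w 0.228
tool d mm [-29.1  -2.6   1.8] per-row share [-0.0363 -0.0032  0.0023] turn total deg(tool z) 10.44 share/row 0.058
r 0.1501 v(pos) 0.08 v(head) 0.092
```

View pics/s12.png

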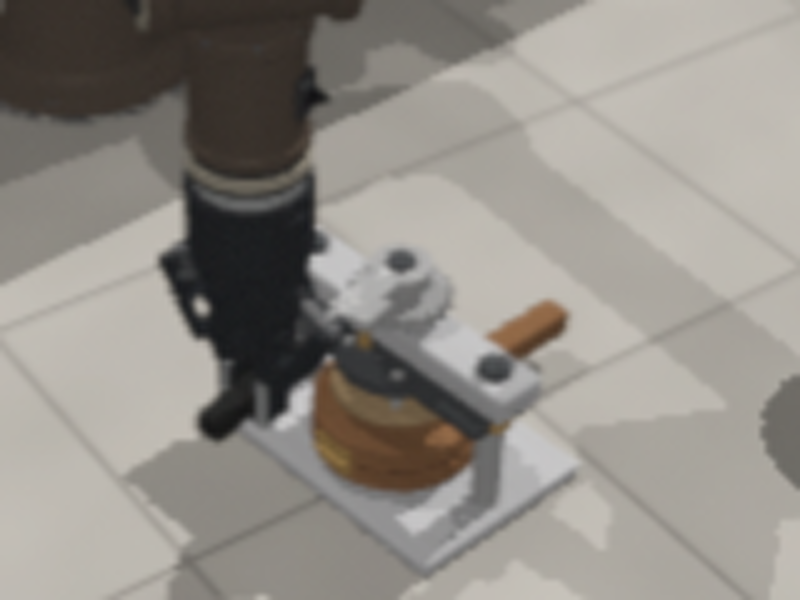

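```bash
python3 - <<'E'
import cv2,numpy as np
a=[cv2.imread(f"pics/s{i}.png")[220:500,280:560] for i in (10,12)]
cv2.imwrite("pics/cmp.png",np.hstack([cv2.resize(x,None,fx=1.4,fy=1.4) for x in a]))
E
```

```text
(no output)
```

View pics/cmp.png

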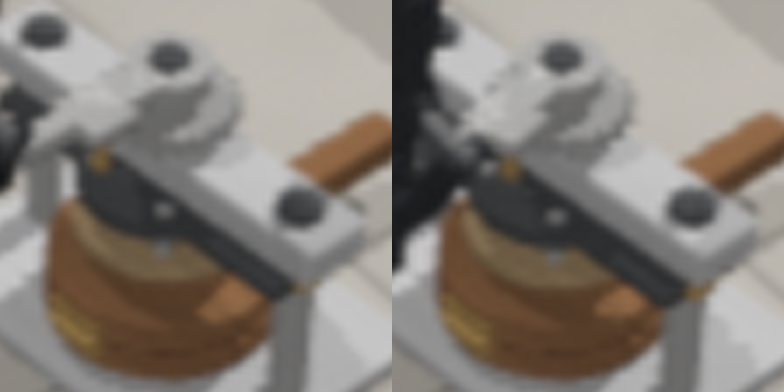

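```bash
python3 - <<'E'
from h import *
sc=snap('scene')
p=proj(sc,[[.571,-.13,.08],[.571,-.13,.07]]);print(p, (p[1]-p[0])/10,"px/mm")
E
```

```text
[[314.10969098 208.62547415]
 [314.09470223 210.87405664]] [-0.00149887  0.22485825] px/mm
```

drive_tool(
  delta_pos=[
    [-0.0335,-0.0015,0],
    [-0.0335,-0.0015,0],
    [-0.0335,-0.0015,0],
    [-0.0335,-0.0015,0],
    [-0.0335,-0.0015,0],
    [-0.0335,-0.0015,0],
    [-0.0335,-0.0015,0],
    [-0.0335,-0.0015,0],
    [-0.0335,-0.0015,0],
    [-0.0335,-0.0015,0],
    [-0.0335,-0.0015,0],
    [0,0,0],
    [0,0,0],
  ],
  turn=[
    [0,0,0.0573],
    [0,0,0.0573],
    [0,0,0.0573],
    [0,0,0.0573],
    [0,0,0.0573],
    [0,0,0.0573],
    [0,0,0.0573],
    [0,0,0.0573],
    [0,0,0.0573],
    [0,0,0.0573],
    [0,0,0.0573],
    [0,0,0],
    [0,0,0],
  ],
)

```text
time: 19.12
position: [0.4751, -0.1829, 0.1548]
tcp_rot: [0.939, -0.344, -0.0, 0.001]
force: [-3.9, -2.8, 6.2]
width: 0.222
```

```bash
python3 v.py; python3 - <<'E'
from h import *
sc=snap('scene');crop(sc,250,130,410,250,5,'s13')
E
```

```text
t 19.1167 pos [ 0.4751 -0.1829  0.1548] head -40.19 tilt [-9.0e-04 -1.6e-03 -1.0e+00] F [-3.9 -2.8  6.2] w 0.222
tool d mm [107.4 -46.6   1.7] per-row share [ 0.1343 -0.0582  0.0022] turn total deg(tool z) -46.39 share/row -0.2577
r 0.15 v(pos) 1.076 v(head) 1.084
```

drive_tool(
  delta_pos=[
    [0.0335,-0.0015,0],
    [0.0335,-0.0015,0],
    [0.0335,-0.0015,0],
    [0.0335,-0.0015,0],
    [0.0335,-0.0015,0],
    [0.0335,-0.0015,0],
    [0.0335,-0.0015,0],
    [0.0335,-0.0015,0],
    [0.0335,-0.0015,0],
    [0.0335,-0.0015,0],
    [0.0335,-0.0015,0],
    [0,0,0],
    [0,0,0],
  ],
  turn=[
    [0,0,-0.0573],
    [0,0,-0.0573],
    [0,0,-0.0573],
    [0,0,-0.0573],
    [0,0,-0.0573],
    [0,0,-0.0573],
    [0,0,-0.0573],
    [0,0,-0.0573],
    [0,0,-0.0573],
    [0,0,-0.0573],
    [0,0,-0.0573],
    [0,0,0],
    [0,0,0],
  ],
)

```text
time: 20.25
position: [0.6155, -0.2108, 0.1548]
tcp_rot: [0.99, 0.144, 0.0, -0.0]
force: [-1.7, 0.7, 7.6]
width: 0.221
```

```bash
python3 v.py; python3 - <<'E'
from h import *
sc=snap('scene');crop(sc,250,130,410,250,5,'s14');t=snap('top');crop(t,255,130,385,230,6,'t14')
a=[cv2.imread(f"pics/s{i}.png")[220:500,280:560] for i in (12,14)]
cv2.imwrite("pics/cmp2.png",np.hstack([cv2.resize(x,None,fx=1.4,fy=1.4) for x in a]))
E
```

```text
t 20.25 pos [ 0.6155 -0.2108  0.1548] head 16.57 tilt [ 7.e-04  4.e-04 -1.e+00] F [-1.7  0.7  7.6] w 0.221
tool d mm [-28.8  -2.5   1.8] per-row share [-0.036  -0.0031  0.0023] turn total deg(tool z) 10.37 share/row 0.0576
r 0.15 v(pos) 0.081 v(head) 0.093
```

View pics/cmp2.png

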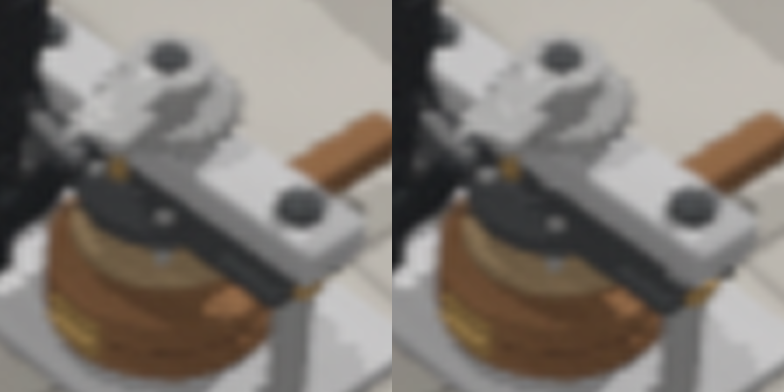

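View pics/t14.png

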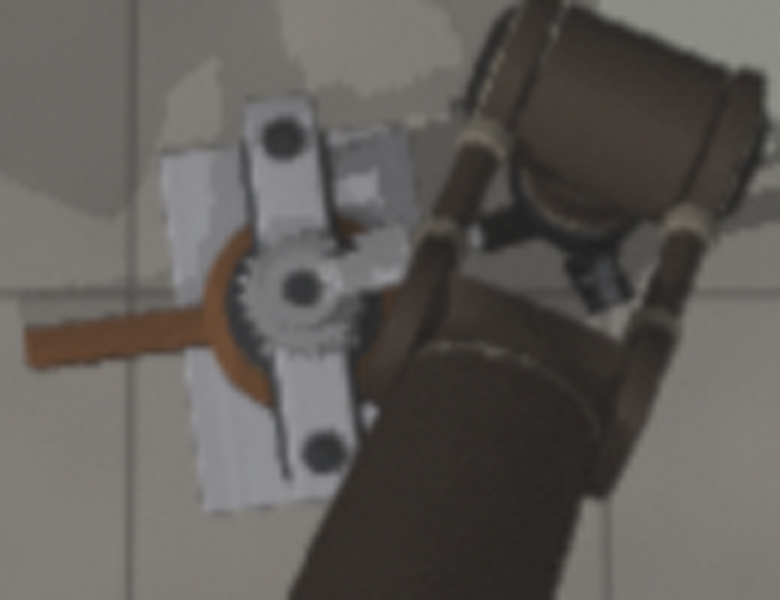

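drive_tool(
  delta_pos=[
    [-0.0335,-0.0015,0],
    [-0.0335,-0.0015,0],
    [-0.0335,-0.0015,0],
    [-0.0335,-0.0015,0],
    [-0.0335,-0.0015,0],
    [-0.0335,-0.0015,0],
    [-0.0335,-0.0015,0],
    [-0.0335,-0.0015,0],
    [-0.0335,-0.0015,0],
    [-0.0335,-0.0015,0],
    [-0.0335,-0.0015,0],
    [0,0,0],
    [0,0,0],
  ],
  turn=[
    [0,0,0.0573],
    [0,0,0.0573],
    [0,0,0.0573],
    [0,0,0.0573],
    [0,0,0.0573],
    [0,0,0.0573],
    [0,0,0.0573],
    [0,0,0.0573],
    [0,0,0.0573],
    [0,0,0.0573],
    [0,0,0.0573],
    [0,0,0],
    [0,0,0],
  ],
)

```text
time: 21.43
position: [0.475, -0.1828, 0.1548]
tcp_rot: [0.939, -0.344, -0.0, 0.001]
force: [-3.5, -2.3, 4.7]
width: 0.224
```

```bash
python3 v.py; python3 - <<'E'
from h import *
sc=snap('scene');crop(sc,250,130,410,250,5,'s15');snap('wrist','w15')
a=[cv2.imread(f"pics/s{i}.png")[220:500,280:560] for i in (13,15)]
cv2.imwrite("pics/cmp3.png",np.hstack([cv2.resize(x,None,fx=1.4,fy=1.4) for x in a]))
E
```

```text
t 21.4333 pos [ 0.475  -0.1828  0.1548] head -40.25 tilt [-6.0e-04 -1.4e-03 -1.0e+00] F [-3.5 -2.3  4.7] w 0.224
tool d mm [107.5 -46.7   1.8] per-row share [ 0.1344 -0.0584  0.0022] turn total deg(tool z) -46.45 share/row -0.2581
r 0.15 v(pos) 1.077 v(head) 1.085
```

View pics/cmp3.png

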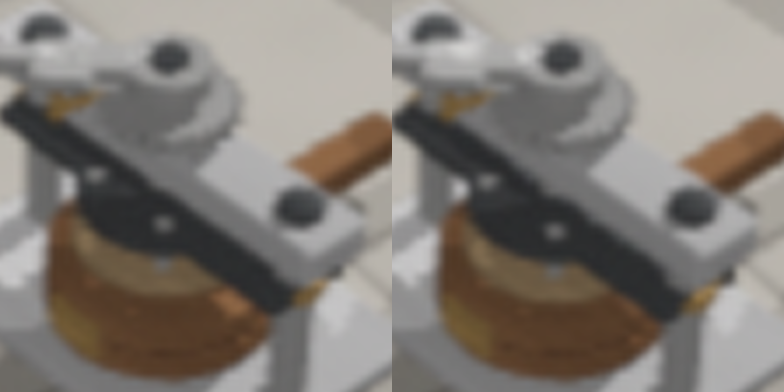

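View pics/w15.png

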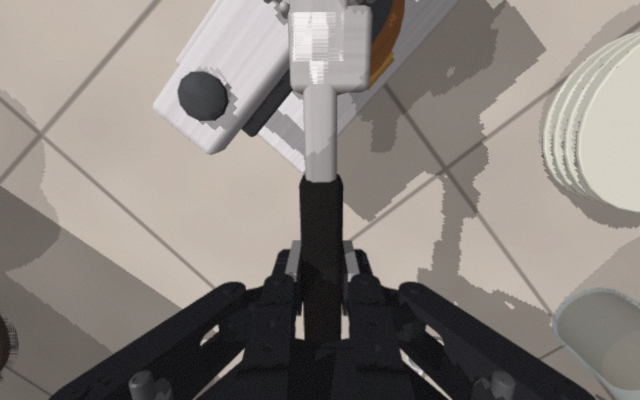

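```bash
python3 - <<'E'
import cv2,numpy as np
I={i:cv2.cvtColor(cv2.imread(f"pics/s{i}.png"),cv2.COLOR_BGR2GRAY).astype(np.float32)[2::5,2::5] for i in (10,11,12,13,14,15)}
# central pin / platen rim ~ col 79, and columns 82..97 platen bottom edge
for c in (78,80,86,90,93):
    print("col",c)
    for i in I: print(i,I[i][66:92,c].astype(int))
E
```

```text
col 78
10 [106 114 114 106  78  51  52  80  76  54  46  50  72  96  99  95  97  93
  73  65  64  64  63  70  76  69]
11 [110 114 113 105  77  51  45  50  79  74  52  46  50  74  95  98  94  95
  92  69  63  62  61  62  66  66]
12 [114 116 115 107  78  51  46  50  80  78  55  47  50  66  96  99  96  98
  93  74  66  64  63  71  76  70]
13 [113 114 114 110  94  58  44  44  51  79  75  53  46  47  65  94  98  94
  97  92  72  64  62  63  65  66]
14 [114 116 115 110  96  59  47  45  52  80  79  57  47  49  67  96 100  96
  98  93  74  64  64  71  76  70]
15 [113 115 113 111 102  91  57  45  45  51  82  83  55  46  47  66  94  97
  94  96  91  70  63  64  65  67]
col 80
10 [116 119 116 116 113  90  61  75  77  53  47  50  70  86  93  93  99  95
  75  66  64  64  63  64  69  68]
11 [117 118 115 114 112  88  57  54  74  70  51  46  51  72  92  93  92  97
  94  71  64  62  62  63  64  66]
12 [117 120 117 115 113  90  57  51  77  76  52  46  48  63  92  94  93 100
  97  75  66  63  64  64  69  68]
13 [116 118 115 114 112  88  57  44  49  72  74  51  46  46  62  90  93  92
  98  95  73  64  61
[... 1534 characters left out ...]
  46  44  51  70  79  68  62  63]
col 93
10 [196 196 196 195 194 194 193 190 186 167 140 121 116 113  99  65  57  58
  53  54  75  73  75  82  78  73]
11 [178 177 176 175 174 173 172 169 165 146 124 115 113 111  97  64  47  46
  46  46  48  61  71  81  78  72]
12 [197 197 197 196 195 194 193 191 187 168 140 122 117 115  99  66  49  51
  55  54  49  57  72  82  79  72]
13 [177 176 175 175 174 173 172 169 165 146 123 114 112 110  96  63  46  45
  45  47  46  46  57  77  77  71]
14 [197 197 197 196 195 194 194 191 187 168 140 122 117 114  99  66  49  46
  51  55  55  50  59  80  79  73]
15 [177 176 175 175 174 173 172 169 165 146 124 115 113 110 100  72  51  45
  45  46  46  46  46  56  71  71]
```

drive_tool(
  delta_pos=[
    [0.0335,-0.0015,0],
    [0.0335,-0.0015,0],
    [0.0335,-0.0015,0],
    [0.0335,-0.0015,0],
    [0.0335,-0.0015,0],
    [0.0335,-0.0015,0],
    [0.0335,-0.0015,0],
    [0.0335,-0.0015,0],
    [0.0335,-0.0015,0],
    [0.0335,-0.0015,0],
    [0.0335,-0.0015,0],
    [0.0186,-0.0005,0],
    [0,0,0],
    [0,0,0],
  ],
  turn=[
    [0,0,-0.0573],
    [0,0,-0.0573],
    [0,0,-0.0573],
    [0,0,-0.0573],
    [0,0,-0.0573],
    [0,0,-0.0573],
    [0,0,-0.0573],
    [0,0,-0.0573],
    [0,0,-0.0573],
    [0,0,-0.0573],
    [0,0,-0.0573],
    [0,0,-0.0318],
    [0,0,0],
    [0,0,0],
  ],
)

```text
time: 22.7
position: [0.6221, -0.2086, 0.1549]
tcp_rot: [0.986, 0.168, 0.0, -0.0]
force: [-1.3, 0.3, 5.7]
width: 0.223
```

```bash
python3 v.py
```

```text
t 22.7 pos [ 0.6221 -0.2086  0.1549] head 19.38 tilt [ 1.e-04  7.e-04 -1.e+00] F [-1.3  0.3  5.7] w 0.223
tool d mm [-35.6  -4.    1.9] per-row share [-0.0445 -0.005   0.0023] turn total deg(tool z) 13.18 share/row 0.0732
r 0.15 v(pos) 0.035 v(head) 0.044
```

drive_tool(
  delta_pos=[
    [-0.0186,-0.0005,0],
    [-0.0335,-0.0015,0],
    [-0.0335,-0.0015,0],
    [-0.0335,-0.0015,0],
    [-0.0335,-0.0015,0],
    [-0.0335,-0.0015,0],
    [-0.0335,-0.0015,0],
    [-0.0335,-0.0015,0],
    [-0.0335,-0.0015,0],
    [-0.0335,-0.0015,0],
    [-0.0335,-0.0015,0],
    [-0.0335,-0.0015,0],
    [0,0,0],
    [0,0,0],
  ],
  turn=[
    [0,0,0.0318],
    [0,0,0.0573],
    [0,0,0.0573],
    [0,0,0.0573],
    [0,0,0.0573],
    [0,0,0.0573],
    [0,0,0.0573],
    [0,0,0.0573],
    [0,0,0.0573],
    [0,0,0.0573],
    [0,0,0.0573],
    [0,0,0.0573],
    [0,0,0],
    [0,0,0],
  ],
)

```text
time: 23.87
position: [0.4751, -0.1829, 0.1548]
tcp_rot: [0.939, -0.344, 0.0, 0.001]
force: [-3.6, -1.5, 4.8]
width: 0.222
```

```bash
python3 v.py; cat > m.py <<'E'
import sys
from h import *
n=sys.argv[1]
sc=snap('scene');crop(sc,250,130,410,250,5,n)
I={i:cv2.cvtColor(cv2.imread(f"pics/{i}.png"),cv2.COLOR_BGR2GRAY).astype(np.float32)[2::5,2::5] for i in ("s11","s13","s15",n)}
for c in (78,80,86,90,93):
    print("col",c)
    for i in I: print(i,I[i][70:92,c].astype(int))
a=[cv2.imread(f"pics/{i}.png")[220:500,280:560] for i in ("s15",n)]
cv2.imwrite("pics/cmp_%s.png"%n,np.hstack([cv2.resize(x,None,fx=1.4,fy=1.4) for x in a]))
E
python3 m.py s17
```

```text
t 23.8667 pos [ 0.4751 -0.1829  0.1548] head -40.23 tilt [-4.0e-04 -1.5e-03 -1.0e+00] F [-3.6 -1.5  4.8] w 0.222
tool d mm [107.3 -46.6   1.8] per-row share [ 0.1342 -0.0583  0.0023] turn total deg(tool z) -46.43 share/row -0.258
r 0.15 v(pos) 1.076 v(head) 1.085
col 78
s11 [77 51 45 50 79 74 52 46 50 74 95 98 94 95 92 69 63 62 61 62 66 66]
s13 [94 58 44 44 51 79 75 53 46 47 65 94 98 94 97 92 72 64 62 63 65 66]
s15 [102  91  57  45  45  51  82  83  55  46  47  66  94  97  94  96  91  70
  63  64  65  67]
s17 [104 102  98  75  53  51  78  85  84  62  48  47  53  85  93  97  92  72
  63  64  65  67]
col 80
s11 [112  88  57  54  74  70  51  46  51  72  92  93  92  97  94  71  64  62
  62  63  64  66]
s13 [112  88  57  44  49  72  74  51  46  46  62  90  93  92  98  95  73  64
  61  62  64  66]
s15 [114 104  75  49  44  48  70  75  52  46  47  63  90  93  92  97  95  73
  64  62  64  66]
s17 [114 107 101  86  79  66  70  77  76  60  47  47  52  86  92  98  94  74
  64  63  64  66]
col 86
s11 [153 127 115 114 112 100  66  48  45  45  46  49  70  80  74  72  89  97
  98  75  67  64]
s13 [1
[... 352 characters left out ...]
88 107 109
  98  74  62  63]
s13 [172 171 166 146 123 115 113 111  88  59  46  46  46  45  44  50  76 103
  97  73  63  65]
s15 [172 172 167 146 123 114 114 111  96  70  50  46  45  46  46  44  51  70
  79  68  62  63]
s17 [172 171 167 146 123 115 113 111  96  78  72  71  70  61  49  46  45  45
  50  58  61  63]
col 93
s11 [174 173 172 169 165 146 124 115 113 111  97  64  47  46  46  46  48  61
  71  81  78  72]
s13 [174 173 172 169 165 146 123 114 112 110  96  63  46  45  45  47  46  46
  57  77  77  71]
s15 [174 173 172 169 165 146 124 115 113 110 100  72  51  45  45  46  46  46
  46  56  71  71]
s17 [174 173 171 169 165 147 124 114 112 112 101  79  71  70  69  52  45  45
  47  45  50  62]
```

View pics/cmp_s17.png

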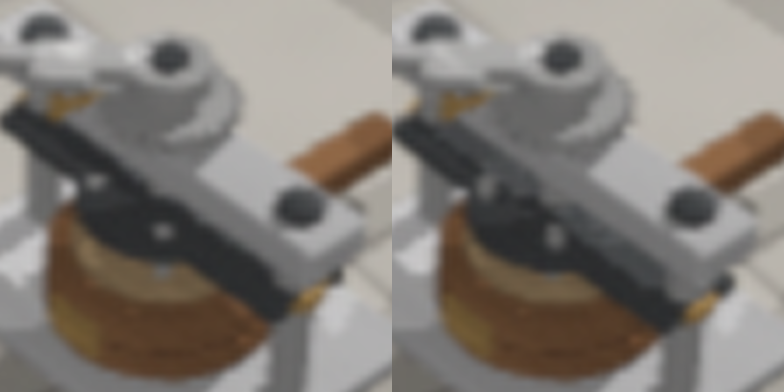

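drive_tool(
  delta_pos=[
    [0.0335,-0.0015,0],
    [0.0335,-0.0015,0],
    [0.0335,-0.0015,0],
    [0.0335,-0.0015,0],
    [0.0335,-0.0015,0],
    [0.0186,-0.0005,0],
    [0,0,0],
    [0,0,0],
    [-0.0335,-0.0015,0],
    [-0.0335,-0.0015,0],
    [-0.0335,-0.0015,0],
    [-0.0335,-0.0015,0],
    [-0.0335,-0.0015,0],
    [0,0,0],
    [0,0,0],
  ],
  turn=[
    [0,0,-0.0573],
    [0,0,-0.0573],
    [0,0,-0.0573],
    [0,0,-0.0573],
    [0,0,-0.0573],
    [0,0,-0.0318],
    [0,0,0],
    [0,0,0],
    [0,0,0.0573],
    [0,0,0.0573],
    [0,0,0.0573],
    [0,0,0.0573],
    [0,0,0.0573],
    [0,0,0],
    [0,0,0],
  ],
)

```text
time: 25.17
position: [0.4811, -0.1876, 0.1548]
tcp_rot: [0.947, -0.32, 0.0, 0.001]
force: [-3.0, -3.0, 6.1]
width: 0.224
```

```bash
python3 v.py; sed -i 's/("s11","s13","s15",n)/("s15","s17",n)/' m.py;python3 m.py s18
```

```text
t 25.1667 pos [ 0.4811 -0.1876  0.1548] head -37.36 tilt [-2.0e-04 -1.4e-03 -1.0e+00] F [-3.  -3.   6.1] w 0.224
tool d mm [102.  -41.3   1.8] per-row share [ 0.1275 -0.0517  0.0023] turn total deg(tool z) -43.56 share/row -0.242
r 0.15 v(pos) 1.025 v(head) 1.035
col 78
s15 [102  91  57  45  45  51  82  83  55  46  47  66  94  97  94  96  91  70
  63  64  65  67]
s17 [104 102  98  75  53  51  78  85  84  62  48  47  53  85  93  97  92  72
  63  64  65  67]
s18 [104 102 101  92  59  67  83  85  87  76  51  46  50  72  90  96  92  73
  64  62  66  67]
col 80
s15 [114 104  75  49  44  48  70  75  52  46  47  63  90  93  92  97  95  73
  64  62  64  66]
s17 [114 107 101  86  79  66  70  77  76  60  47  47  52  86  92  98  94  74
  64  63  64  66]
s18 [113 108 103  90  74  74  80  79  77  67  50  45  49  68  88  97  94  74
  64  63  65  66]
col 86
s15 [153 127 116 114 113 106  75  51  46  44  46  45  45  47  66  79  69  64
  65  65  66  65]
s17 [153 127 115 114 113 106  87  78  81  72  63  49  46  45  45  50  59  63
  64  66  66  64]
s18 [153 127 115 114 113 104  82  76  72  70  69  62  51  46  45  46  53  61
  65  65  67  64]
col 90
s15 [172 172 167 146 123 114 114 111  96  70  50  46  45  46  46  44  51  70
  79  68  62  63]
s17 [172 171 167 146 123 115 113 111  96  78  72  71  70  61  49  46  45  45
  50  58  61  63]
s18 [173 171 166 146 123 115 113 112  97  77  72  70  70  70  62  50  45  44
  46  52  58  63]
col 93
s15 [174 173 172 169 165 146 124 115 113 110 100  72  51  45  45  46  46  46
  46  56  71  71]
s17 [174 173 171 169 165 147 124 114 112 112 101  79  71  70  69  52  45  45
  47  45  50  62]
s18 [173 173 172 170 165 146 124 114 113 112 101  80  71  70  71  68  50  46
  45  46  45  56]
```

View pics/cmp_s18.png

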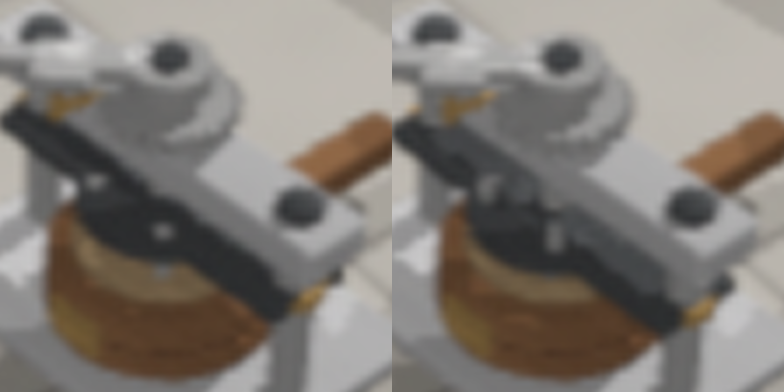

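drive_tool(
  delta_pos=[
    [0,0,0],
    [0,0,0],
    [0,0,0],
    [0,0,0],
    [0,0,0],
    [0,0,0],
    [0,0,-0.03],
    [0,0,-0.06],
    [0,0,-0.06],
    [0,0,-0.06],
    [0,0,-0.06],
    [0,-0.0,-0.05],
    [0,0,0],
    [0,0,0],
    [0,0,0],
  ],
  turn=[
    [0,0,0],
    [0,0,0],
    [0,0,0],
    [0,0,0],
    [0,0,0],
    [0,0,0],
    [0,0,0],
    [0,0,0],
    [0,0,0],
    [0,0,0],
    [0,0,0],
    [0,0,0],
    [0,0,0],
    [0,0,0],
    [0,0,0],
  ],
  claw=1,
)

```text
time: 26.47
position: [0.4811, -0.1867, 0.282]
tcp_rot: [0.947, -0.32, -0.0, -0.0]
force: [-0.1, 0.0, -1.3]
width: 0.997
```

```bash
python3 v.py; python3 m.py s19 | grep -A3 "col 78"; python3 - <<'E'
from h import *
snap('scene','scene20');snap('top','top20');s=snap('wrist','w20')
E
```

```text
t 26.4667 pos [ 0.4811 -0.1867  0.282 ] head -37.33 tilt [-6.e-04  3.e-04 -1.e+00] F [-0.1  0.  -1.3] w 0.997
tool d mm [102.6 -40.6 129. ] per-row share [ 0.1282 -0.0507  0.1612] turn total deg(tool z) -43.53 share/row -0.2419
r 0.1493 v(pos) 1.029 v(head) 1.034
col 78
s15 [102  91  57  45  45  51  82  83  55  46  47  66  94  97  94  96  91  70
  63  64  65  67]
s17 [104 102  98  75  53  51  78  85  84  62  48  47  53  85  93  97  92  72
```

View pics/scene20.png

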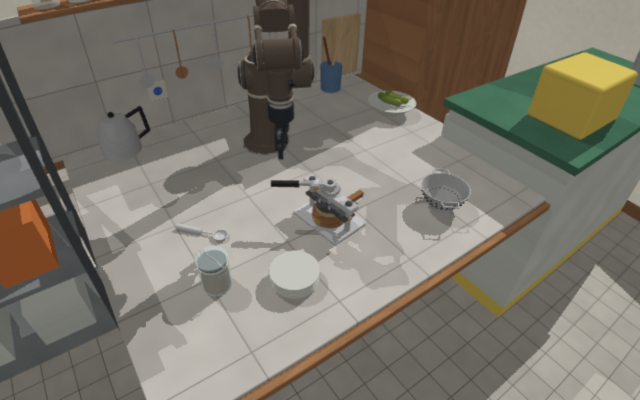

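View pics/top20.png

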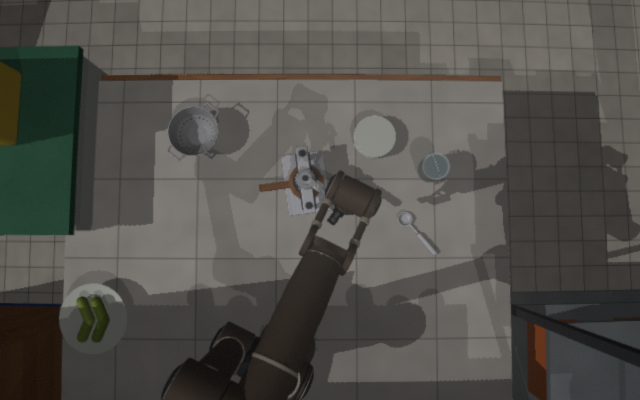

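View pics/w20.png

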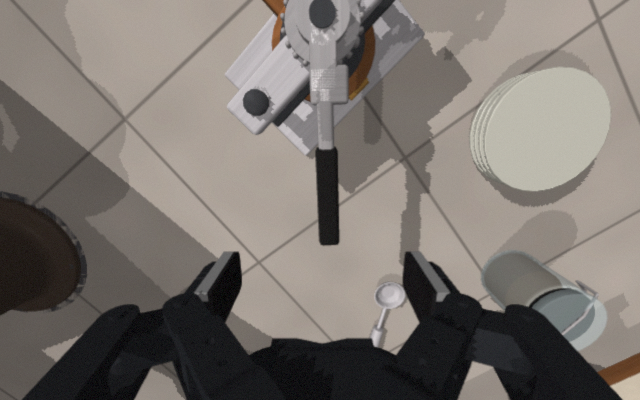

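```bash
python3 - <<'E'
from h import *
a=cv2.imread("pics/s18.png",0)[2::5,2::5];b=cv2.imread("pics/s19.png",0)[2::5,2::5]
for c in(78,80,90): print(a[70:92,c],b[70:92,c])
t0=cv2.imread("pics/top0.png",0).astype(int);t1=cv2.imread("pics/top20.png",0).astype(int)
c=lambda y0,y1,x0,x1:cv2.phaseCorrelate(t0[y0:y1,x0:x1].astype(np.float64),t1[y0:y1,x0:x1].astype(np.float64))
print("jar",c(145,190,410,460),"sauc",c(110,165,345,405),"col",c(100,165,160,225),"spoon",c(205,260,393,443))
ticket.hand_in()
E
```

```text
[104 101 100  91  58  66  82  85  86  76  50  45  49  71  90  96  91  72
  63  62  66  66] [103 101  99  90  59  66  83  85  85  74  51  44  48  71  89  95  90  70
  62  62  64  65]
[113 108 103  90  73  73  79  79  77  67  49  44  49  68  88  97  93  74
  63  63  64  65] [113 107 101  88  72  71  78  79  76  66  48  45  47  66  87  96  92  73
  63  61  64  66]
[173 171 166 146 123 115 113 112  96  76  72  70  70  69  61  49  45  44
  45  52  58  63] [189 180 168 145 123 115 113 111  95  77  69  70  69  68  62  57  55  51
  46  50  58  61]
jar ((-0.3046400861229621, 0.5549648567117949), 0.6670391738640417) sauc ((-0.007681588316305721, 0.01121489281701571), 0.9992737601278181) col ((0.00815470623245318, -0.00011151573252732305), 0.9710122904759438) spoon ((0.08879424687559023, 0.031227711669014724), 0.8766712464959314)
the job is handed in; nothing more can be done
```

I laid the tostonera flat on the press bed with its handle towards +y and let go. I then worked the ratchet wrench until the pad was squeezed about half-way, let go of everything, and handed the job in at about 26.5 s.

**Position:** the overlay check before pressing put the board centred under the pad to about 1–2 mm. The handle had not visibly moved in a later picture taken between strokes.

**Squeeze:** it took four full wrench strokes and one short one. Image measurements put the platen about 21.5–22 mm down, which means the pad is squeezed about 7.5–8 mm, accurate to about 1 mm. The pictures before and after I let go of the wrench agree.

**Disagreements:**
- On two strokes the ratchet regained only two teeth instead of three, so I went by the pictures rather than by counting strokes.
- The top and wrist cameras differed by about 2–3 mm in y, and I allowed for that.

**Bystanders:** the saucers, colander and spoon showed less than 0.1 pixel of shift. The jar comparison read about 0.6 pixel (roughly 2 mm) with weak correlation. The moving arm shadow probably caused that, as the robot never went near the jar, but I did not confirm it.

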